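Heft the returned bead boxes into stock and refill

ROBOT

A 6-joint arm with a two-finger parallel gripper is mounted at the origin on a cart in front of the work surface, level with it; the furniture and walls round the work are solid. World frame = base frame: x ahead of the robot, y to its left, z up, the work surface at z = 0. Lengths are in m, angles in rad, forces in N, time in s.
With the tool pointing down it reaches from about 0.35 to 0.85 m from the base axis. Payload 8.1 kg.
Tool frame: the origin (TCP) lies between the finger pads; the fingertips stand 14 mm ahead of it and the grasp point (between the pads) lies 5 mm behind it; z points along the fingers, y is the line along which they close (so a half turn about z gives the same grasp; the last joint's range is limited). The gripper opens to 93 mm and grips with 3 to 60 N. Pads are 15 mm wide; open, the fingers measure 128 mm over their backs; the gripper's body (75 mm by 188 mm) begins 65 mm behind the grasp point.
Start: joints at [-1.307, 0.13, 1.488, -0, 1.523, -0.085], TCP at [0.205, -0.564, 0.233] pointing down, gripper open.
Joint ranges: [-2.96, 2.96], [-0.89, 2.26], [0.02, 2.5], [-1.34, 4.48], [0, 2.73], [-2.66, 2.66]. Speed limits (rad/s): [2.39, 2.39, 2.79, 3.14, 3.14, 3.14].

INTERFACE

Orientations are given as a rotation vector (axis times angle).
In Python, from plant import robot gives the robot as it stands.
- The arm moves only by the tool arm_command, never from a script. Its argument "targets" is a list of rows, each an object of numbers: "x", "y", "z": the shift along the world's x, y, z in units of 500 mm (1.0 is 500 mm); "rx", "ry", "rz": the turn, a rotation vector about the world's x, y, z in units of 2 rad (1.0 is 2 rad); "claw": the closure in counts, from 0 (fully open) to 255 (shut). In form: [{"x": .., "y": .., "z": .., "rx": .., "ry": .., "rz": .., "claw": ..}, ...]. A call has 1 to 10 rows; each row is the pose to reach, as a shift and turn from the pose commanded when the call began; what a row does not reach only later rows make up. A row lasts 1/12 s, in which the tool goes at most 41.7 mm and 7.16 degrees, less where a joint would pass 70% of its speed; a pose out of reach is approached as far as the arm can. A call with a number of a shift or a turn outside -1 to 1 is refused whole. A call with a gripper value outside its range is refused whole. The fingers move at their own pace and stop on an object; "squeeze" is the grip in N (left out, the last holds). Time passes only in rows, so rows that repeat a pose let the fingers close. It gives the time, the measured TCP pose, the force, the opening and the grip force at its end, in the units of the state.
- robot.read_state(): the state, without advancing time (a new reading comes with each control period).
- robot.read_camera(name): name is "side" or "top" or "wrist"; returns (picture, depth): 480x640x3 uint8, red, green, blue; 480x640 float32, m along the optical axis (not along the pixel's ray), 0 where there is no reading.
- robot.get_calibration(name): a dict with "intrinsics" (3x3 intrinsics, pixels), "origin" and "orientation" of the camera in the world. Camera axes: x right, y up, looking along -z (the intrinsics and any distortion apply to the point x, -y, -z); pixel columns grow to the right and rows downward; lengths in m; the calibration is good to about 2 mm. A picture is of the moment at which its call begins: read the wrist's pose just before it. get_calibration takes no time and is no camera call; for the wrist camera it gives the pose at the moment of the call.
- robot.close_job(): hands the job in; it is judged then, once.
The state is a dict: "t": time; "q": joint angles; "dq": joint speeds; "joint_torque": joint torques, N m; "tool_pos": TCP position; "orientation": TCP orientation; "force": force on the tool from outside, world axes, zero at the start; "wrist_torque": the same for the moment, N m; "opening": finger opening in m; "gripper_force": force on a finger pad.
Only numpy, scipy, OpenCV 4.12 (cv2) and the standard library are available. Lean on these libraries where they do the work, as an engineer would, in place of code of your own. Each camera call takes 0.05 s, during which the arm holds its last target. There are 200 camera calls.

TASK

A carton of sealed grinding-bead boxes has come back to the bench: swing both carton flaps wide open, take out every box and judge by its weight in the hand how full it is. Boxes heavier than 350 g (more than half full) go into the divided stock rack, one to a pocket, seated flat and square on the pocket floor; lighter ones go into the plain steel refill tray, standing flat on its floor side by side (within 40 g of the limit either will do). Then fold both flaps of the empty carton down shut, ready to go back.

Things in the scene. Friction and masses are not known exactly. Their poses are not given: they have to be found in the camera images.
- carton: open-topped cardboard carton, fixed on the table, 164 x 164 mm outside, walls 4 mm, floor 3 mm, rim 78 mm high, with two flaps hinged on its left (+y) and right (-y) rims. The bead boxes stand on its floor. Origin: centre of its underside, z up
- flap_left (a joint): carton's left flap, rad: 0 = lying shut across the opening, 1.57 = standing straight up, 2.25 = its stop, leaning wide open outward (free edge then 139 mm above the table and 49 mm outside the hinge). It starts half raised, at 1.0 to 1.25, and moves at a light push (under 0.3 N at the free edge); the crease holds it wherever it is left above 0.9, and below that it falls shut
- flap_right (a joint): carton's right flap, the mirror image of the left one, with the same values
- flap_left_hinge (a point): middle of the left flap's crease, on the carton's left rim, 78 mm above the table, 80 mm from the carton's centre along its +y
- flap_right_hinge (a point): middle of the right flap's crease, on the carton's right rim, 80 mm from the carton's centre along its -y
- flap_left_edge (a point): middle of the left flap's free edge; the flap is 158 mm wide, 78 mm from crease to free edge, 4 mm thick
- flap_right_edge (a point): middle of the right flap's free edge; same size
- stock_rack: low aluminium rack, 147 x 147 x 18 mm, fixed on the table, divided by 6 mm walls into 2 x 2 square pockets, open above. Origin: centre of its underside; x and y along its walls
- pocket_1 (a point): pocket of the stock rack: centre of its floor, 4 mm above the table; the pocket is 64.6 mm square, its walls stand 14 mm above its floor
- pocket_2 (a point): pocket of the stock rack: centre of its floor, 4 mm above the table; the pocket is 64.6 mm square, its walls stand 14 mm above its floor
- pocket_3 (a point): pocket of the stock rack: centre of its floor, 4 mm above the table; the pocket is 64.6 mm square, its walls stand 14 mm above its floor
- pocket_4 (a point): pocket of the stock rack: centre of its floor, 4 mm above the table; the pocket is 64.6 mm square, its walls stand 14 mm above its floor
- refill_tray: plain undivided steel tray, fixed on the table, 154 mm (its x) by 168 mm (its y) outside, walls 2 mm, floor 2 mm thick, rim 24 mm high. Origin: centre of its underside, z up
- bead_box_1: sealed bead box, one of up to four alike: grey 60 x 60 mm body with a white lid, 52 mm high to the top of the lid, on which stands a straight white finger rib 44 mm long (along the box's x), 16 mm thick (along its y) and 14 mm high (top at 66 mm); the foot is stepped in to 56 mm over its lowest 3 mm. Origin: centre of the underside, z up. Weighs 95 to 600 g depending on what is left in it, which cannot be seen. Absent (None) in some starts
- bead_box_2: sealed bead box, one of up to four alike: grey 60 x 60 mm body with a white lid, 52 mm high to the top of the lid, on which stands a straight white finger rib 44 mm long (along the box's x), 16 mm thick (along its y) and 14 mm high (top at 66 mm); the foot is stepped in to 56 mm over its lowest 3 mm. Origin: centre of the underside, z up. Weighs 95 to 600 g depending on what is left in it, which cannot be seen. Absent (None) in some starts
- bead_box_3: sealed bead box, one of up to four alike: grey 60 x 60 mm body with a white lid, 52 mm high to the top of the lid, on which stands a straight white finger rib 44 mm long (along the box's x), 16 mm thick (along its y) and 14 mm high (top at 66 mm); the foot is stepped in to 56 mm over its lowest 3 mm. Origin: centre of the underside, z up. Weighs 95 to 600 g depending on what is left in it, which cannot be seen. Absent (None) in some starts
- bead_box_4: sealed bead box, one of up to four alike: grey 60 x 60 mm body with a white lid, 52 mm high to the top of the lid, on which stands a straight white finger rib 44 mm long (along the box's x), 16 mm thick (along its y) and 14 mm high (top at 66 mm); the foot is stepped in to 56 mm over its lowest 3 mm. Origin: centre of the underside, z up. Weighs 95 to 600 g depending on what is left in it, which cannot be seen. Absent (None) in some starts
Mind the look-alikes: they are no part of the job. Leave any yellow look-alike of the bead_box_4 alone.

How it is judged:
By the outcome, as a careful person would: the job done as asked, in the order asked, and still so for the second after the job is handed in, with the robot touching nothing.
Of bead_box_1, bead_box_2, bead_box_3, bead_box_4 only 3 to 4 are there at a start; the rules pass over those that are not, and their reading is None.
At some moment in a run one of bead_box_1, bead_box_2, bead_box_3, bead_box_4 may be knocked a few centimetres aside while the robot is not near it.
Once in a run the grip may slacken for a moment while it holds something.
It also fails if it takes over 210 s, if anything falls off the work surface, if the arm or the gripper's body presses on something with over 40 N, if the wrist force passes 120 N, or if a joint passes its speed limit or range.

## Working session

There is one attempt and no reset: what is moved stays moved. The work goes in short steps, Python scripts to look and compute and a tool call to move; the robot and the scene stay as the last step left them, time stands still between calls to the robot, and variables do not carry over. Pictures are saved under pics/ and viewed, at most 14 in all, crops included, and the job is handed in when it is done.

Besides the shell and the picture viewer there is one more tool, called by a JSON object that holds its "fn" and its "kwargs", one argument or row to a line. arm_command: Moves the arm, as the interface text tells. Shifts and turns lie within -1 to 1; 1 stands for 500 mm of shift or 2 rad of turn. Its arguments: {"type":"object","properties":{"targets":{"type":"array","items":{"type":"object","properties":{"x":{"type":"number","minimum":-1,"maximum":1},"y":{"type":"number","minimum":-1,"maximum":1},"z":{"type":"number","minimum":-1,"maximum":1},"rx":{"type":"number","minimum":-1,"maximum":1},"ry":{"type":"number","minimum":-1,"maximum":1},"rz":{"type":"number","minimum":-1,"maximum":1},"claw":{"type":"number"}}}},"squeeze":{"type":"number"}},"required":["targets"]}

```bash
ls; mkdir -p pics; cat > h.py <<'E'
import numpy as np, cv2
from plant import robot
def cam(n):
    c=robot.get_calibration(n); p,d=robot.read_camera(n)
    return p,d,c
def pts(d,c):
    K=np.array(c["intrinsics"]); R=np.array(c["orientation"]); 
    if R.shape!=(3,3): R=cv2.Rodrigues(R.astype(float))[0]
    v,u=np.mgrid[0:d.shape[0],0:d.shape[1]]
    P=np.stack([(u-K[0,2])/K[0,0]*d,-(v-K[1,2])/K[1,1]*d,-d],-1)
    W=P@R.T+np.array(c["origin"]); W[d==0]=np.nan
    return W
def save(p,n): cv2.imwrite("pics/"+n,cv2.cvtColor(p,cv2.COLOR_RGB2BGR))
E
python3 - <<'E'
from h import *
for n in("top","side"):
    p,d,c=cam(n); save(p,n+"0.png"); print(n,c); np.savez("/tmp/"+n,p=p,W=pts(d,c))
print(robot.read_state())
E
```

```text
pics
top {'intrinsics': array([[472.2387253 ,   0.        , 330.18311875],
       [  0.        , 472.2387253 , 239.41190489],
       [  0.        ,   0.        ,   1.        ]]), 'origin': array([ 0.2079979 , -0.14830963,  1.44448268]), 'orientation': array([ 0.1376189 , -0.13606257, -1.57709148])}
side {'intrinsics': array([[554.42247239,   0.        , 313.58869346],
       [  0.        , 554.42247239, 229.7403856 ],
       [  0.        ,   0.        ,   1.        ]]), 'origin': array([ 0.3506391 , -0.78595272,  1.3001427 ]), 'orientation': array([ 0.47557251, -0.03276855, -0.1872437 ])}
{'t': 0.1, 'q': array([-1.30737062e+00,  1.31062497e-01,  1.48917141e+00,  1.86548382e-05,
        1.52300423e+00, -8.53867817e-02]), 'dq': array([-0.00050458, -0.00218582, -0.00301106,  0.00045346, -0.00187265,
       -0.00018482]), 'joint_torque': array([ 1.28643856e-03, -5.61343288e+01, -4.93094516e+01,  7.70542910e-02,
        2.91191682e-02, -2.60743712e-05]), 'tool_pos': array([ 0.20497585, -0.56337945,  0.23170559]), 'orientation': array([-3.09231839e+00, -5.44853815e-01,  2.00529598e-04]), 'force': array([-0.03986148,  0.51846091, -0.46506187]), 'wrist_torque': array([-0.02817588,  0.01843274, -0.03221928]), 'gripper_force': 0.0, 'opening': 0.09299816864394299}
```

View pics/top0.png

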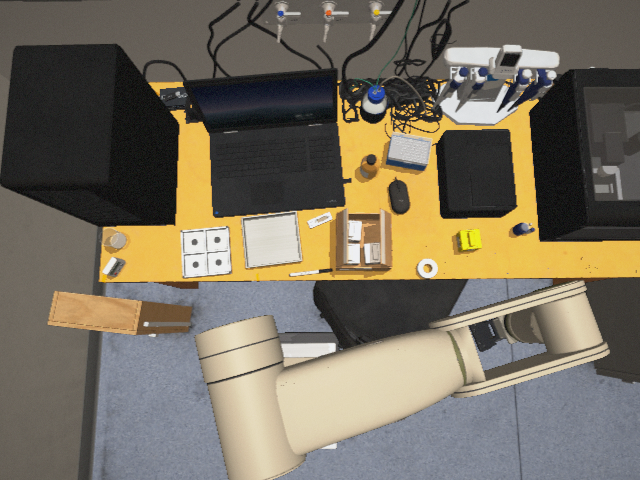

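View pics/side0.png

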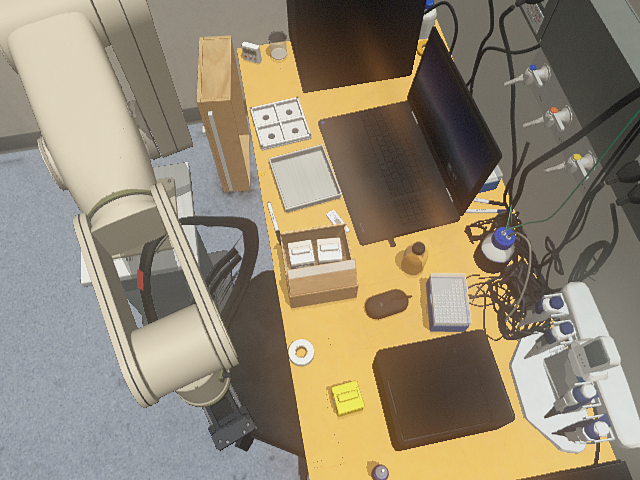

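The top picture shows the carton at (362,240) with half-raised flaps and white-lidded boxes inside. The rack is at (205,252), the tray at (272,240), and the yellow look-alike at (469,240). The side view confirms this. Next I'll measure them from the depth.

```bash
python3 - <<'E'
from h import *
for n in("top","side"):
    z=np.load("/tmp/%s.npz"%n); p,W=z["p"],z["W"]
    if n=="top": 
        save(cv2.resize(p[200:285,170:400],None,fx=3.4,fy=3.4,interpolation=cv2.INTER_CUBIC),"crop0.png")
        g=lambda u,v:np.round(np.nanmedian(W[v-1:v+2,u-1:u+2].reshape(-1,3),0),4)
        for nm,q in dict(table=(300,240),tray=(272,240),tabl2=(450,250),rackhole=(193,240),yel=(469,240),b1=(355,231)).items(): print(nm,q,g(*q))
    else: save(cv2.resize(p[210:315,265:370],None,fx=5,fy=5,interpolation=cv2.INTER_CUBIC),"crop1.png")
    Z=W[...,2]; X=W[...,0]; Y=W[...,1]
    # candidates by height
    for nm,m in dict(rack=(Z>.012)&(Z<.023)&(Y>.1)&(X<.55),tray=(Z>.017)&(Z<.03)&(X<.6)&(Y<.15)&(Y>-.1),
      lids=(Z>.048)&(Z<.075)&(p.min(-1)>170)&(X<.62)&(Y<0)&(Y>-.35)).items():
        k,l,s,ce=cv2.connectedComponentsWithStats(m.astype(np.uint8))
        for i in range(1,k):
            if s[i,4]>25:
                q=W[l==i]; r=cv2.minAreaRect(q[:,:2].astype(np.float32)*1000)
                print(n,nm,s[i,4],ce[i].round(),np.round(q.mean(0),4),[np.round(a,1) for a in r])
E
```

```text
table (300, 240) [ 0.4589 -0.0547  0.0038]
tray (272, 240) [0.4615 0.032  0.003 ]
tabl2 (450, 250) [ 4.247e-01 -5.181e-01 -2.000e-04]
rackhole (193, 240) [0.4639 0.2773 0.0031]
yel (469, 240) [ 0.4454 -0.5617  0.0562]
b1 (355, 231) [ 0.4772 -0.2229  0.0541]
top rack 133 [229. 214.] [0.5431 0.1643 0.0185] [array([542.1, 158.4]), array([ 15.3, 113.5]), np.float64(0.9)]
top rack 554 [205. 251.] [0.426  0.2341 0.0167] [array([426.5, 233.8]), array([148.6, 148.1]), np.float64(4.8)]
top rack 28 [110. 237.] [0.4737 0.5283 0.0163] [array([473.6, 527.9]), array([14.4, 41.8]), np.float64(67.6)]
top rack 37 [118. 268.] [0.3765 0.496  0.0184] [array([375.8, 496.6]), array([ 6.8, 55.9]), np.float64(59.5)]
top tray 1159 [272. 204.] [0.5714 0.0301 0.021 ] [array([531.4,  25.2]), array([137.2, 249.3]), np.float64(0.0)]
top tray 160 [250. 241.] [0.4549 0.0979 0.0229] [array([456.5,  82. ]), array([159. ,  75.5]), np.float64(7.6)]
top tray 66 [290. 260.] [ 0.3961 -0.0262  0.0232] [array([393.4, -20.6]), array([31.1, 97.2]), np.float64(24.5)]
top lids 224 [355. 230.] [ 0.4808 -0.2221  0.0591] [array([ 
[... 719 characters left out ...]
.float64(87.4)]
side rack 614 [280. 122.] [0.4282 0.2301 0.0171] [array([428.5, 233.7]), array([147.1, 154.2]), np.float64(5.1)]
side rack 102 [324. 134.] [0.5442 0.1626 0.0189] [array([545.7, 158.9]), array([ 13., 116.]), np.float64(3.7)]
side rack 136 [296. 153.] [0.4557 0.1147 0.0179] [array([456.4, 114.6]), array([151.8,  17.9]), np.float64(2.6)]
side tray 1722 [334. 172.] [0.5459 0.0301 0.022 ] [array([488.6,  25.1]), array([223. , 249.6]), np.float64(0.1)]
side lids 475 [329. 249.] [ 0.4831 -0.2138  0.0579] [array([ 483.6, -212.4]), array([61.2, 58.6]), np.float64(83.8)]
side lids 485 [301. 252.] [ 0.4125 -0.2085  0.058 ] [array([ 412.7, -206. ]), array([59.7, 59.3]), np.float64(88.4)]
```

View pics/crop0.png

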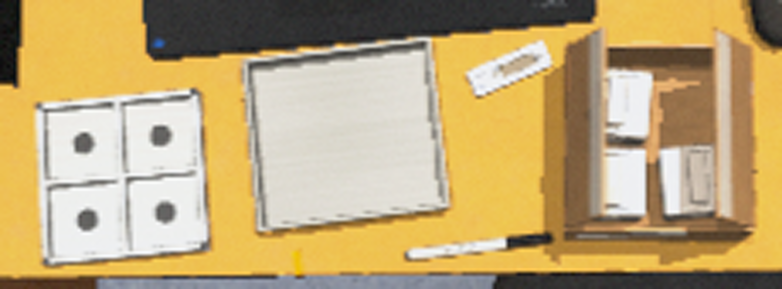

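View pics/crop1.png

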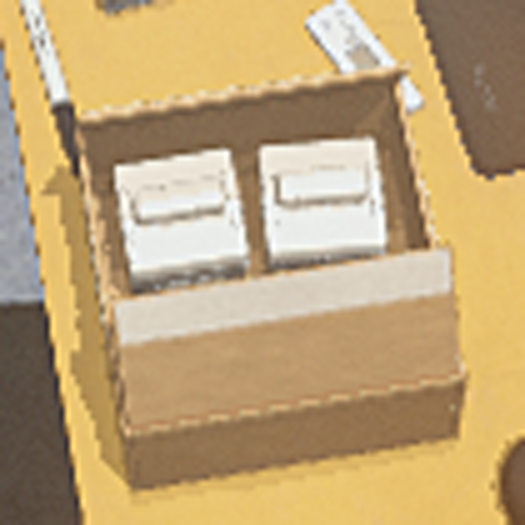

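Three boxes are visible: A at (0.483,-0.213), B at (0.412,-0.207) and C at (0.413,-0.283). The fourth carton spot shows bare floor. Candidates for a bead box are the white lids at (355,230), (354,253) and (373,252), plus the yellow one at (469,240), which I exclude. I'll go above the carton for a close wrist view.

{"fn": "arm_command", "kwargs": {
  "targets": [
    {"z": 0.16,"x": 0.05,"y": 0.1},
    {"x": 0.45,"y": 0.62,"z": 0.34,"rz": -0.175},
    {"x": 0.45,"y": 0.62,"z": 0.34,"rz": -0.175},
    {"x": 0.45,"y": 0.62,"z": 0.34,"rz": -0.175},
    {"x": 0.45,"y": 0.62,"z": 0.34,"rz": -0.175},
    {"x": 0.45,"y": 0.62,"z": 0.34,"rz": -0.175},
    {"x": 0.45,"y": 0.62,"z": 0.34,"rz": -0.175},
    {"x": 0.45,"y": 0.62,"z": 0.34,"rz": -0.175},
    {"x": 0.45,"y": 0.62,"z": 0.34,"rz": -0.175},
    {"x": 0.45,"y": 0.62,"z": 0.34,"rz": -0.175}
  ]
}}

```text
schema error: expected keys x, y, z, rx, ry, rz, claw
```

{"fn": "arm_command", "kwargs": {
  "targets": [
    {"claw": 255},
    {"claw": 255},
    {"claw": 255},
    {"claw": 255}
  ]
}}

```text
schema error: expected keys x, y, z, rx, ry, rz, claw
```

```bash
python3 - <<'E'
from h import *
s=robot.read_state(); print(s["t"],s["tool_pos"],s["orientation"],s["q"].round(2),s["force"],s["opening"])
p,d,c=cam("wrist"); save(p,"w1.png"); np.savez("/tmp/w1",p=p,W=pts(d,c)); print(c)
E
```

```text
0.1 [ 0.20497585 -0.56337945  0.23170559] [-3.09231839e+00 -5.44853815e-01  2.00529598e-04] [-1.31  0.13  1.49  0.    1.52 -0.09] [-0.03986148  0.51846091 -0.46506187] 0.09299816864394299
{'intrinsics': array([[406.83527935,   0.        , 320.63309238],
       [  0.        , 406.83527935, 242.45806694],
       [  0.        ,   0.        ,   1.        ]]), 'origin': array([ 0.27516674, -0.53791094,  0.38309151]), 'orientation': array([-0.23552262,  0.16762423, -1.21326575])}
```

View pics/w1.png

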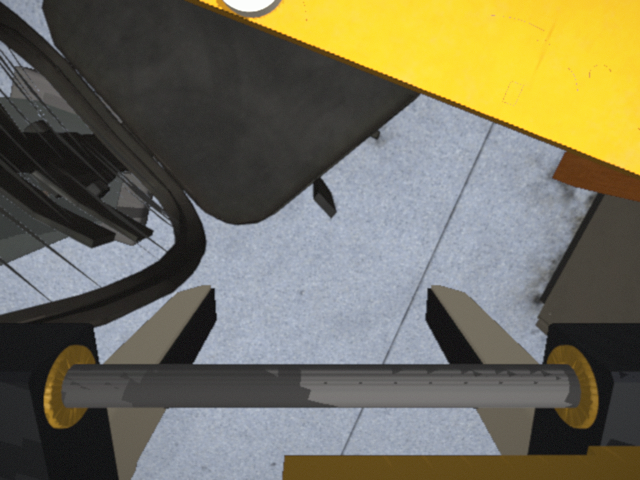

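All row keys are required, so the arm hasn't moved. This picture shows only the floor past the table edge, with the fingers at left and right.

{"fn": "arm_command", "kwargs": {
  "targets": [
    {"x": 0.05,"y": 0.1,"z": 0.16,"rx": 0,"ry": 0,"rz": 0,"claw": 255},
    {"x": 0.35,"y": 0.62,"z": 0.34,"rx": 0,"ry": 0,"rz": -0.175,"claw": 255},
    {"x": 0.35,"y": 0.62,"z": 0.34,"rx": 0,"ry": 0,"rz": -0.175,"claw": 255},
    {"x": 0.35,"y": 0.62,"z": 0.34,"rx": 0,"ry": 0,"rz": -0.175,"claw": 255},
    {"x": 0.35,"y": 0.62,"z": 0.34,"rx": 0,"ry": 0,"rz": -0.175,"claw": 255},
    {"x": 0.35,"y": 0.62,"z": 0.34,"rx": 0,"ry": 0,"rz": -0.175,"claw": 255},
    {"x": 0.35,"y": 0.62,"z": 0.34,"rx": 0,"ry": 0,"rz": -0.175,"claw": 255},
    {"x": 0.35,"y": 0.62,"z": 0.34,"rx": 0,"ry": 0,"rz": -0.175,"claw": 255},
    {"x": 0.35,"y": 0.62,"z": 0.34,"rx": 0,"ry": 0,"rz": -0.175,"claw": 255},
    {"x": 0.35,"y": 0.62,"z": 0.34,"rx": 0,"ry": 0,"rz": -0.175,"claw": 255}
  ]
}}

```text
t: 0.98
tool_pos: [0.3814, -0.251, 0.4046]
orientation: [3.141, 0.001, 0.004]
force: [-0.5, -0.4, -0.1]
opening: 0.031
gripper_force: 0.0
```

```bash
cat >> h.py <<'E'
def st():
    s=robot.read_state(); R=cv2.Rodrigues(s["orientation"])[0]
    print("t %.2f"%s["t"],"pos",s["tool_pos"].round(4),"yaw %.2f"%np.degrees(np.arctan2(R[1,0],R[0,0])),"zt",R[:,2].round(3),"q",s["q"].round(2),"F",s["force"].round(2),"open %.4f"%s["opening"],"g %.1f"%s["gripper_force"])
    return s
E
python3 - <<'E'
from h import *
st()
p,d,c=cam("wrist"); save(p,"w2.png"); np.savez("/tmp/w2",p=p,W=pts(d,c)); print(c["origin"])
E
```

```text
t 0.98 pos [ 0.3814 -0.251   0.4046] yaw 0.02 zt [ 0.002 -0.001 -1.   ] q [-0.7  -0.26  1.55  0.    1.85  0.88] F [-0.51 -0.44 -0.09] open 0.0310 g 0.0
[ 0.45564119 -0.2505945   0.55618037]
```

View pics/w2.png

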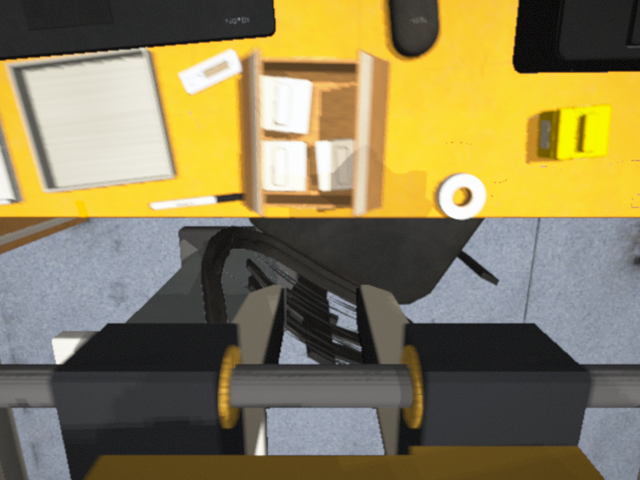

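The wrist view shows the three boxes at (286,105), (284,165) and (335,165), the flaps half raised, and an empty far right quarter. Now the numbers.

```bash
cat >> h.py <<'E'
def comps(W,m,mn=30,tag=""):
    k,l,s,ce=cv2.connectedComponentsWithStats(m.astype(np.uint8))
    for i in range(1,k):
        if s[i,4]>=mn:
            q=W[l==i]; r=cv2.minAreaRect(q[:,:2].astype(np.float32)*1000)
            print(tag,s[i,4],ce[i].round(),"mean",np.round(q.mean(0)*1000,1),[np.round(a,1) for a in r])
E
python3 - <<'E'
from h import *
z=np.load("/tmp/w2.npz"); p,W=z["p"],z["W"]; X,Y,Z=np.moveaxis(W,-1,0)
print("table",np.nanmedian(Z[190:205,380:430]),np.nanmedian(Z[80:150,50:140]))
roi=(X>.35)&(X<.56)&(Y<-.12)&(Y>-.38)
comps(W,roi&(Z>.045)&(Z<.075)&(p.min(-1)>140),tag="lid")
comps(W,roi&(Z>.063)&(Z<.075)&(p.min(-1)>140),10,tag="rib")
comps(W,roi&(Z>.09),tag="flap")
comps(W,roi&(Z>.07)&(Z<.085)&(p.min(-1)<170),10,tag="rim")
comps(W,(Z>.015)&(Z<.03)&(X<.56)&(Y>-.06)&(Y<.12),tag="trayrim")
comps(W,(Z>.035)&(p[...,0]>180)&(p[...,2]<60)&(Y<-.4)&(X<.55),tag="yel")
for nm,ys in(("L",(-.24,-.12)),("R",(-.38,-.26))):
    m=roi&(Z>.09)&(Y>ys[0])&(Y<ys[1]); q=W[m]
    A=np.c_[q[:,0],q[:,2],np.ones(len(q))]; co=np.linalg.lstsq(A,q[:,1],rcond=None)[0]; 
    print(nm,"y=a x+b z+c",co.round(4),"zmax",q[:,2].max(),"res",np.std(A@co-q[:,1]))
z=np.load("/tmp/top.npz"); p,W=z["p"],z["W"]; X,Y,Z=np.moveaxis(W,-1,0)
comps(W,(Z>.009)&(Z<.025)&(Y>.14)&(Y<.34)&(X<.5)&(p.min(-1)>150),100,tag="rack")
E
```

```text
table -0.000575293996079751 0.0014166571029094466
lid 2420 [288. 105.] mean [ 483.5 -212.5   57.5] [array([ 483. , -211.4]), array([55.4, 59.6]), np.float64(84.9)]
lid 1612 [336. 163.] mean [ 416.8 -269.    58.4] [array([ 414.1, -270.8]), array([59.7, 46. ]), np.float64(1.2)]
lid 1989 [286. 166.] mean [ 413.6 -209.2   57.9] [array([ 412.3, -208.6]), array([48.7, 59. ]), np.float64(89.6)]
rib 561 [285. 105.] mean [ 482.7 -209.8   67.9] [array([ 482.8, -209.5]), array([16.2, 44. ]), np.float64(84.9)]
rib 508 [281. 168.] mean [ 412.4 -204.4   67.8] [array([ 412.2, -204.2]), array([15.9, 43.3]), np.float64(88.2)]
rib 484 [344. 166.] mean [ 414.7 -278.3   67.9] [array([ 413.7, -278.6]), array([43.9, 16. ]), np.float64(4.7)]
flap 3023 [256. 132.] mean [ 452.7 -184.9  128.4] [array([ 448.9, -182.8]), array([ 28.8, 158. ]), np.float64(89.1)]
flap 4192 [370. 134.] mean [ 450.7 -301.8  124. ] [array([ 446.8, -303.6]), array([ 34.7, 157.6]), np.float64(89.1)]
flap 79161 [322. 398.] mean [ 407.8 -250.9  489.1] [array([ 395. , -250.6]), array([125. ,  46.8]), np.float64(89.9)]
flap 58 [  1. 472.]
[... 476 characters left out ...]
   76.4] [array([ 367.7, -238.5]), array([104.8,   4.7]), np.float64(89.1)]
trayrim 1592 [73. 46.] mean [553.6  48.7  19.6] [array([555.2,  30.1]), array([ 17.4, 180.1]), np.float64(2.8)]
trayrim 2403 [ 92. 120.] mean [465.5  36.8  22.5] [array([463.2,  33.4]), array([159.1, 173.8]), np.float64(6.6)]
yel 2407 [584. 133.] mean [ 452.7 -564.    54.2] [array([ 452., -567.]), array([60.4, 60.7]), np.float64(4.8)]
L y=a x+b z+c [ 0.1593 -0.0766 -0.2491] zmax 0.5064340575036543 res 0.011343750438080875
R y=a x+b z+c [-0.1314  0.0434 -0.2471] zmax 0.5062394268122691 res 0.011144376226717361
rack 471 [205. 252.] mean [424.5 236.4  16.6] [array([426.8, 234.7]), array([147. , 148.5]), np.float64(5.2)]
```

{"fn": "arm_command", "kwargs": {
  "targets": [
    {"x": 0.136,"y": 0.024,"z": -0.1,"rx": 0,"ry": 0,"rz": 0,"claw": 255},
    {"x": 0.136,"y": 0.024,"z": -0.1,"rx": 0,"ry": 0,"rz": 0,"claw": 255},
    {"x": 0.136,"y": 0.024,"z": -0.56,"rx": 0,"ry": 0,"rz": 0,"claw": 255},
    {"x": 0.136,"y": 0.024,"z": -0.56,"rx": 0,"ry": 0,"rz": 0,"claw": 255},
    {"x": 0.136,"y": 0.024,"z": -0.56,"rx": 0,"ry": 0,"rz": 0,"claw": 255},
    {"x": 0.136,"y": 0.024,"z": -0.56,"rx": 0,"ry": 0,"rz": 0,"claw": 255},
    {"x": 0.136,"y": 0.024,"z": -0.56,"rx": 0,"ry": 0,"rz": 0,"claw": 255},
    {"x": 0.136,"y": 0.024,"z": -0.56,"rx": 0,"ry": 0,"rz": 0,"claw": 255},
    {"x": 0.136,"y": 0.024,"z": -0.56,"rx": 0,"ry": 0,"rz": 0,"claw": 255}
  ]
}}

```text
t: 1.78
tool_pos: [0.4439, -0.2391, 0.1156]
orientation: [-3.135, 0.002, 0.015]
force: [-0.8, -0.0, -0.8]
opening: 0.0008
gripper_force: 0.0
```

{"fn": "arm_command", "kwargs": {
  "targets": [
    {"x": 0,"y": 0.03,"z": 0,"rx": 0,"ry": 0,"rz": 0,"claw": 255},
    {"x": 0,"y": 0.06,"z": 0,"rx": 0,"ry": 0,"rz": 0,"claw": 255},
    {"x": 0,"y": 0.09,"z": 0,"rx": 0,"ry": 0,"rz": 0,"claw": 255},
    {"x": 0,"y": 0.115,"z": 0,"rx": 0,"ry": 0,"rz": 0,"claw": 255},
    {"x": 0,"y": 0.14,"z": 0,"rx": 0,"ry": 0,"rz": 0,"claw": 255},
    {"x": 0,"y": 0.16,"z": 0,"rx": 0,"ry": 0,"rz": 0,"claw": 255},
    {"x": 0,"y": 0.175,"z": 0,"rx": 0,"ry": 0,"rz": 0,"claw": 255},
    {"x": 0,"y": 0.185,"z": 0,"rx": 0,"ry": 0,"rz": 0,"claw": 255},
    {"x": 0,"y": 0.185,"z": 0,"rx": 0,"ry": 0,"rz": 0,"claw": 255}
  ]
}}

```text
t: 2.53
tool_pos: [0.4485, -0.1499, 0.1236]
orientation: [3.139, -0.001, 0.002]
force: [-1.0, -3.1, 2.6]
opening: 0.0009
gripper_force: 2.3
```

```bash
python3 - <<'E'
from h import *
st()
p,d,c=cam("top"); W=pts(d,c); X,Y,Z=np.moveaxis(W,-1,0)
m=(X>.36)&(X<.41)&(Z>.09)&(Z<.17)&(Y<-.08)&(Y>-.2); q=W[m]; print(len(q),q.min(0),q.max(0), np.degrees(np.polyfit(q[:,1],q[:,2],1)))
z=q[:,2]; print(q[z>.13].mean(0))
save(p[180:300,300:440],"t2.png")
E
```

```text
t 2.53 pos [ 0.4485 -0.1499  0.1236] yaw -0.03 zt [ 0.001 -0.003 -1.   ] q [-0.43 -0.14  1.96 -0.    1.32  1.14] F [-1.05 -3.09  2.58] open 0.0009 g 2.3
141 [ 0.36967578 -0.15019392  0.0965238 ] [ 0.4099234  -0.11634831  0.14240773] [70.25295551 16.25642213]
[ 0.38975379 -0.12107408  0.13601368]
```

The left flap is at its stop: its edge is at z 0.14, 49 mm outside the hinge. Now the right one.

{"fn": "arm_command", "kwargs": {
  "targets": [
    {"x": 0,"y": -0.08,"z": 0,"rx": 0,"ry": 0,"rz": 0,"claw": 255},
    {"x": 0,"y": -0.16,"z": 0,"rx": 0,"ry": 0,"rz": 0,"claw": 255},
    {"x": 0,"y": -0.21,"z": 0,"rx": 0,"ry": 0,"rz": 0,"claw": 255},
    {"x": 0,"y": -0.24,"z": 0,"rx": 0,"ry": 0,"rz": 0,"claw": 255},
    {"x": 0,"y": -0.27,"z": 0,"rx": 0,"ry": 0,"rz": 0,"claw": 255},
    {"x": 0,"y": -0.3,"z": 0,"rx": 0,"ry": 0,"rz": 0,"claw": 255},
    {"x": 0,"y": -0.33,"z": 0,"rx": 0,"ry": 0,"rz": 0,"claw": 255},
    {"x": 0,"y": -0.355,"z": 0,"rx": 0,"ry": 0,"rz": 0,"claw": 255},
    {"x": 0,"y": -0.375,"z": 0,"rx": 0,"ry": 0,"rz": 0,"claw": 255},
    {"x": 0,"y": -0.381,"z": 0,"rx": 0,"ry": 0,"rz": 0,"claw": 255}
  ]
}}

```text
t: 3.42
tool_pos: [0.4481, -0.3412, 0.1227]
orientation: [3.141, -0.003, 0.0]
force: [-0.3, 3.7, 1.0]
opening: 0.0006
gripper_force: 1.6
```

{"fn": "arm_command", "kwargs": {
  "targets": [
    {"x": 0,"y": 0,"z": 0,"rx": 0,"ry": 0,"rz": 0,"claw": 255}
  ]
}}

```text
t: 3.5
tool_pos: [0.4481, -0.3402, 0.1226]
orientation: [-3.141, 0.003, 0.0]
force: [0.2, -0.6, 0.0]
opening: 0.0005
gripper_force: 0.0
```

```bash
python3 - <<'E'
from h import *
s=st()
p,d,c=cam("side"); W=pts(d,c); X,Y,Z=np.moveaxis(W,-1,0)
m=(X>.36)&(X<.41)&(Z>.085)&(Z<.17)&(Y<-.31)&(Y>-.42); q=W[m]; print(len(q),q.min(0),q.max(0))
E
```

```text
t 3.50 pos [ 0.4481 -0.3402  0.1226] yaw -0.10 zt [-0.  0. -1.] q [-0.74  0.11  1.72  0.    1.32  0.83] F [ 0.22 -0.63  0.02] open 0.0005 g 0.0
231 [ 0.36710166 -0.37693608  0.08502535] [ 0.40953386 -0.32628524  0.143245  ]
```

{"fn": "arm_command", "kwargs": {
  "targets": [
    {"x": 0,"y": 0.06,"z": 0.06,"rx": 0,"ry": 0,"rz": 0,"claw": 160},
    {"x": -0.1,"y": 0.19,"z": 0.36,"rx": 0,"ry": 0,"rz": 0,"claw": 160},
    {"x": -0.1,"y": 0.19,"z": 0.36,"rx": 0,"ry": 0,"rz": 0,"claw": 160},
    {"x": -0.1,"y": 0.19,"z": 0.36,"rx": 0,"ry": 0,"rz": 0,"claw": 160},
    {"x": -0.1,"y": 0.19,"z": 0.36,"rx": 0,"ry": 0,"rz": 0,"claw": 160},
    {"x": -0.1,"y": 0.19,"z": 0.36,"rx": 0,"ry": 0,"rz": 0,"claw": 160},
    {"x": -0.1,"y": 0.19,"z": 0.36,"rx": 0,"ry": 0,"rz": 0,"claw": 160},
    {"x": -0.1,"y": 0.19,"z": 0.36,"rx": 0,"ry": 0,"rz": 0,"claw": 160}
  ]
}}

```text
t: 4.22
tool_pos: [0.3983, -0.2445, 0.3027]
orientation: [3.141, -0.001, 0.001]
force: [-0.4, -0.4, -0.7]
opening: 0.0347
gripper_force: 0.0
```

```bash
cat >> h.py <<'E'
def ribs(save_as=None):
    p,d,c=cam("wrist"); W=pts(d,c); X,Y,Z=np.moveaxis(W,-1,0)
    roi=(X>.36)&(X<.54)&(Y<-.155)&(Y>-.335)
    comps(W,roi&(Z>.063)&(Z<.075)&(p.min(-1)>140),60,tag="rib")
    if save_as: save(p,save_as)
    return p,W
def weigh(n=12):
    F=[]
    for i in range(n): robot.read_camera("side"); F.append(robot.read_state()["force"])
    F=np.array(F); print("Fmean",F.mean(0).round(3),"sd",F.std(0).round(3))
E
python3 - <<'E'
from h import *
st(); weigh(8); ribs("w3.png"); st()
E
```

```text
t 4.22 pos [ 0.3983 -0.2445  0.3027] yaw -0.02 zt [ 0.001 -0.001 -1.   ] q [-0.66 -0.25  1.73 -0.    1.66  0.91] F [-0.38 -0.37 -0.7 ] open 0.0347 g 0.0
Fmean [ 0.12   0.079 -0.131] sd [0.425 0.461 0.188]
rib 885 [283. 117.] mean [ 483.  -209.9   67.9] [array([ 482.7, -209.6]), array([16.2, 44. ]), np.float64(84.5)]
rib 741 [357. 192.] mean [ 414.7 -278.6   67.9] [array([ 413.9, -278.8]), array([43.8, 15.7]), np.float64(5.0)]
rib 764 [279. 194.] mean [ 413.  -204.6   67.9] [array([ 412.6, -204.4]), array([15.7, 43.1]), np.float64(88.5)]
t 4.67 pos [ 0.3979 -0.2449  0.3019] yaw -0.08 zt [-0.001  0.001 -1.   ] q [-0.66 -0.25  1.73 -0.    1.66  0.91] F [0.2  0.11 0.38] open 0.0345 g 0.0
```

View pics/w3.png

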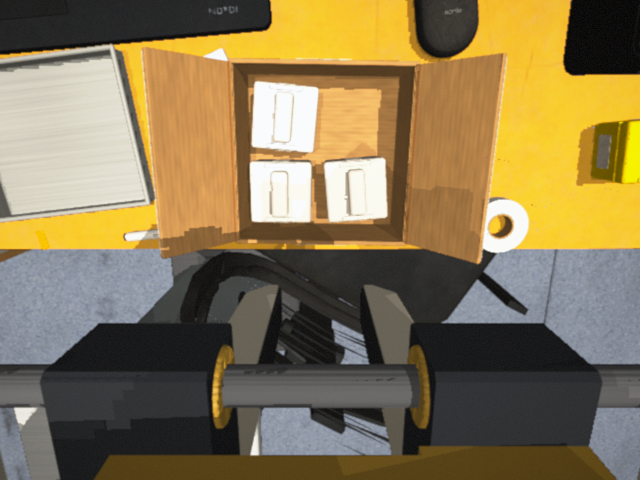

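The close crop confirms three white-lidded boxes at (283,117), (279,194) and (357,192), with both flaps fully open. I'll take box A at (0.4827,-0.2096), yaw -5.3°, which sits where its size and height say it should.

{"fn": "arm_command", "kwargs": {
  "squeeze": 45,
  "targets": [
    {"x": 0.169,"y": 0.071,"z": -0.15,"rx": 0,"ry": 0,"rz": -0.047,"claw": 160},
    {"x": 0.169,"y": 0.071,"z": -0.2,"rx": 0,"ry": 0,"rz": -0.047,"claw": 160},
    {"x": 0.169,"y": 0.071,"z": -0.25,"rx": 0,"ry": 0,"rz": -0.047,"claw": 160},
    {"x": 0.169,"y": 0.071,"z": -0.34,"rx": 0,"ry": 0,"rz": -0.047,"claw": 160},
    {"x": 0.169,"y": 0.071,"z": -0.4,"rx": 0,"ry": 0,"rz": -0.047,"claw": 160},
    {"x": 0.169,"y": 0.071,"z": -0.44,"rx": 0,"ry": 0,"rz": -0.047,"claw": 160},
    {"x": 0.169,"y": 0.071,"z": -0.46,"rx": 0,"ry": 0,"rz": -0.047,"claw": 160},
    {"x": 0.169,"y": 0.071,"z": -0.46,"rx": 0,"ry": 0,"rz": -0.047,"claw": 160}
  ]
}}

```text
t: 5.33
tool_pos: [0.4814, -0.2084, 0.0711]
orientation: [-3.136, 0.149, 0.006]
force: [-0.0, -0.6, 0.4]
opening: 0.0343
gripper_force: 0.0
```

```bash
python3 - <<'E'
from h import *
st()
E
```

```text
t 5.33 pos [ 0.4814 -0.2084  0.0711] yaw -5.43 zt [-0.004  0.002 -1.   ] q [-0.51  0.07  1.86  0.    1.22  1.16] F [-0.04 -0.6   0.45] open 0.0343 g 0.0
```

{"fn": "arm_command", "kwargs": {
  "squeeze": 45,
  "targets": [
    {"x": 0,"y": 0,"z": 0,"rx": 0,"ry": 0,"rz": 0,"claw": 255},
    {"x": 0,"y": 0,"z": 0,"rx": 0,"ry": 0,"rz": 0,"claw": 255},
    {"x": 0,"y": 0,"z": 0,"rx": 0,"ry": 0,"rz": 0,"claw": 255},
    {"x": 0,"y": 0,"z": 0,"rx": 0,"ry": 0,"rz": 0,"claw": 255},
    {"x": 0,"y": 0,"z": 0,"rx": 0,"ry": 0,"rz": 0,"claw": 255}
  ]
}}

```text
t: 5.75
tool_pos: [0.4828, -0.2097, 0.0731]
orientation: [3.137, -0.15, 0.001]
force: [-0.1, -1.0, 0.4]
opening: 0.0156
gripper_force: 45.0
```

```bash
python3 - <<'E'
from h import *
st()
E
```

```text
t 5.75 pos [ 0.4828 -0.2097  0.0731] yaw -5.46 zt [ 0.001 -0.001 -1.   ] q [-0.51  0.07  1.85 -0.    1.22  1.16] F [-0.09 -1.05  0.42] open 0.0156 g 45.0
```

{"fn": "arm_command", "kwargs": {
  "targets": [
    {"x": 0,"y": 0,"z": 0.02,"rx": 0,"ry": 0,"rz": 0,"claw": 255},
    {"x": 0,"y": 0,"z": 0.06,"rx": 0,"ry": 0,"rz": 0,"claw": 255},
    {"x": 0,"y": 0,"z": 0.12,"rx": 0,"ry": 0,"rz": 0,"claw": 255},
    {"x": 0,"y": 0,"z": 0.18,"rx": 0,"ry": 0,"rz": 0,"claw": 255},
    {"x": 0,"y": 0,"z": 0.25,"rx": 0,"ry": 0,"rz": 0,"claw": 255},
    {"x": 0,"y": 0,"z": 0.31,"rx": 0,"ry": 0,"rz": 0,"claw": 255},
    {"x": 0,"y": 0,"z": 0.34,"rx": 0,"ry": 0,"rz": 0,"claw": 255},
    {"x": 0,"y": 0,"z": 0.34,"rx": 0,"ry": 0,"rz": 0,"claw": 255},
    {"x": 0,"y": 0,"z": 0.34,"rx": 0,"ry": 0,"rz": 0,"claw": 255}
  ]
}}

```text
t: 6.5
tool_pos: [0.4829, -0.2095, 0.2435]
orientation: [3.137, -0.149, 0.003]
force: [-0.3, -0.1, -2.1]
opening: 0.0155
gripper_force: 45.0
```

```bash
python3 - <<'E'
from h import *
st(); weigh(12)
E
```

```text
t 6.50 pos [ 0.4829 -0.2095  0.2435] yaw -5.45 zt [ 0.002 -0.001 -1.   ] q [-0.51 -0.08  1.68  0.    1.54  1.16] F [-0.27 -0.13 -2.07] open 0.0155 g 45.0
Fmean [-0.311  0.158 -1.933] sd [0.53  0.596 0.534]
```

Fz gives about 185 g, so this box is light and goes to the tray. I'll target the far-left quarter of the tray.

{"fn": "arm_command", "kwargs": {
  "targets": [
    {"x": 0.02,"y": 0.05,"z": 0,"rx": 0,"ry": 0,"rz": 0.02,"claw": 255},
    {"x": 0.02,"y": 0.12,"z": 0,"rx": 0,"ry": 0,"rz": 0.04,"claw": 255},
    {"x": 0.02,"y": 0.2,"z": 0,"rx": 0,"ry": 0,"rz": 0.06,"claw": 255},
    {"x": 0.02,"y": 0.28,"z": 0,"rx": 0,"ry": 0,"rz": 0.08,"claw": 255},
    {"x": 0.02,"y": 0.36,"z": 0,"rx": 0,"ry": 0,"rz": 0.105,"claw": 255},
    {"x": 0.02,"y": 0.44,"z": 0,"rx": 0,"ry": 0,"rz": 0.105,"claw": 255},
    {"x": 0.02,"y": 0.51,"z": 0,"rx": 0,"ry": 0,"rz": 0.105,"claw": 255},
    {"x": 0.02,"y": 0.555,"z": 0,"rx": 0,"ry": 0,"rz": 0.105,"claw": 255},
    {"x": 0.02,"y": 0.569,"z": 0,"rx": 0,"ry": 0,"rz": 0.105,"claw": 255},
    {"x": 0.02,"y": 0.569,"z": 0,"rx": 0,"ry": 0,"rz": 0.105,"claw": 255}
  ]
}}

```text
t: 7.93
tool_pos: [0.4925, 0.0768, 0.2427]
orientation: [-3.136, -0.185, -0.0]
force: [-0.3, -0.4, -1.3]
opening: 0.0153
gripper_force: 45.0
```

```bash
python3 - <<'E'
from h import *
st(); p,d,c=cam("wrist"); W=pts(d,c); save(p,"w4.png"); np.savez("/tmp/w4",p=p,W=W)
X,Y,Z=np.moveaxis(W,-1,0)
comps(W,(Z>.01)&(Z<.03)&(X<.56)&(Y>-.06)&(Y<.13),80,tag="trayrim")
comps(W,(Z>.009)&(Z<.03)&(X<.56)&(Y>.14)&(Y<.34),80,tag="rack")
p,d,c=cam("top"); W=pts(d,c); X,Y,Z=np.moveaxis(W,-1,0); comps(W,(Z>.009)&(Z<.025)&(Y>.14)&(Y<.34)&(X<.5)&(p.min(-1)>150),100,tag="rack")
E
```

```text
t 7.93 pos [0.4925 0.0768 0.2427] yaw 6.75 zt [ 0.  0. -1.] q [ 0.05 -0.15  1.75  0.    1.54  1.5 ] F [-0.28 -0.37 -1.26] open 0.0153 g 45.0
trayrim 2547 [349. 148.] mean [553.8  58.5  19.7] [array([550.9,  35. ]), array([189.9,  18.1]), np.float64(90.0)]
trayrim 3181 [398. 221.] mean [490.3   2.6  21.3] [array([464.3,  33.5]), array([157.1, 173.1]), np.float64(6.8)]
rack 890 [ 39. 130.] mean [536.  334.3  19.8] [array([535.5, 334.4]), array([48.9,  3.4]), np.float64(0.5)]
rack 2223 [213. 136.] mean [549.  180.4  19.9] [array([547.7, 179.4]), array([24.5, 78.6]), np.float64(0.0)]
rack 6642 [146. 249.] mean [433.3 241.2  15.9] [array([427.3, 236.3]), array([147.9, 149.4]), np.float64(5.1)]
rack 222 [212. 243.] mean [451.7 213.5  16.7] [array([446.6, 218. ]), array([107.1, 116. ]), np.float64(1.9)]
```

View pics/w4.png

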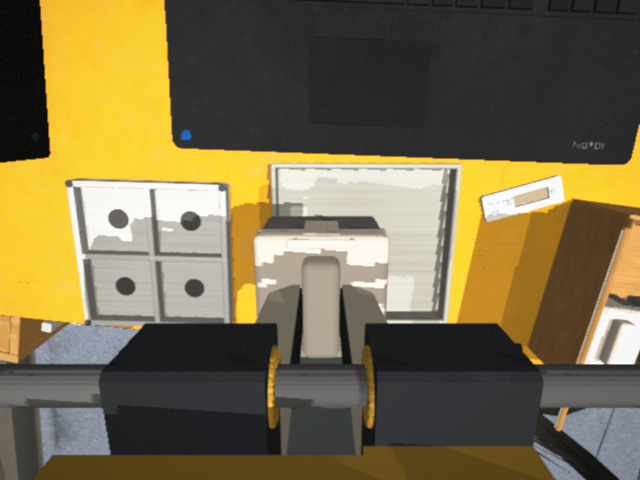

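The box hangs square over the tray's left half at (310,270), with the rack at left. The tray centre (464,33.5) and rack centre (427,236) hold up. Lowering now.

{"fn": "arm_command", "kwargs": {
  "targets": [
    {"x": 0,"y": 0,"z": -0.07,"rx": 0,"ry": 0,"rz": 0,"claw": 255},
    {"x": 0,"y": 0,"z": -0.15,"rx": 0,"ry": 0,"rz": 0,"claw": 255},
    {"x": 0,"y": 0,"z": -0.22,"rx": 0,"ry": 0,"rz": 0,"claw": 255},
    {"x": 0,"y": 0,"z": -0.28,"rx": 0,"ry": 0,"rz": 0,"claw": 255},
    {"x": 0,"y": 0,"z": -0.31,"rx": 0,"ry": 0,"rz": 0,"claw": 255},
    {"x": 0,"y": 0,"z": -0.325,"rx": 0,"ry": 0,"rz": 0,"claw": 255},
    {"x": 0,"y": 0,"z": -0.335,"rx": 0,"ry": 0,"rz": 0,"claw": 255},
    {"x": 0,"y": 0,"z": -0.341,"rx": 0,"ry": 0,"rz": 0,"claw": 255},
    {"x": 0,"y": 0,"z": -0.341,"rx": 0,"ry": 0,"rz": 0,"claw": 255}
  ]
}}

```text
t: 8.78
tool_pos: [0.4934, 0.0746, 0.0729]
orientation: [3.136, 0.179, 0.002]
force: [0.8, 0.1, -2.0]
opening: 0.0155
gripper_force: 45.0
```

```bash
python3 - <<'E'
from h import *
st()
E
```

```text
t 8.78 pos [0.4934 0.0746 0.0729] yaw 6.53 zt [ 0.001 -0.    -1.   ] q [ 0.05 -0.    1.93 -0.    1.21  1.5 ] F [ 0.78  0.09 -1.95] open 0.0155 g 45.0
```

{"fn": "arm_command", "kwargs": {
  "targets": [
    {"x": 0,"y": 0,"z": -0.002,"rx": 0,"ry": 0,"rz": 0,"claw": 255},
    {"x": 0,"y": 0,"z": -0.003,"rx": 0,"ry": 0,"rz": 0,"claw": 255},
    {"x": 0,"y": 0,"z": -0.003,"rx": 0,"ry": 0,"rz": 0,"claw": 160},
    {"x": 0,"y": 0,"z": -0.003,"rx": 0,"ry": 0,"rz": 0,"claw": 160},
    {"x": 0,"y": 0,"z": -0.003,"rx": 0,"ry": 0,"rz": 0,"claw": 160},
    {"x": 0,"y": 0,"z": 0.04,"rx": 0,"ry": 0,"rz": 0,"claw": 160},
    {"x": 0,"y": 0,"z": 0.12,"rx": 0,"ry": 0,"rz": 0,"claw": 160},
    {"x": 0,"y": -0.04,"z": 0.25,"rx": 0,"ry": 0,"rz": -0.02,"claw": 160},
    {"x": 0,"y": -0.1,"z": 0.34,"rx": 0,"ry": 0,"rz": -0.05,"claw": 160}
  ]
}}

```text
t: 9.53
tool_pos: [0.4922, 0.0442, 0.2107]
orientation: [-3.141, -0.025, -0.0]
force: [0.7, -0.4, -0.6]
opening: 0.0346
gripper_force: 0.0
```

{"fn": "arm_command", "kwargs": {
  "targets": [
    {"x": -0.186,"y": -0.54,"z": 0.12,"rx": 0,"ry": 0,"rz": -0.065,"claw": 160},
    {"x": -0.186,"y": -0.54,"z": 0.12,"rx": 0,"ry": 0,"rz": -0.065,"claw": 160},
    {"x": -0.186,"y": -0.54,"z": 0.12,"rx": 0,"ry": 0,"rz": -0.065,"claw": 160},
    {"x": -0.186,"y": -0.54,"z": 0.12,"rx": 0,"ry": 0,"rz": -0.065,"claw": 160},
    {"x": -0.186,"y": -0.54,"z": 0.12,"rx": 0,"ry": 0,"rz": -0.065,"claw": 160},
    {"x": -0.186,"y": -0.54,"z": 0.12,"rx": 0,"ry": 0,"rz": -0.065,"claw": 160},
    {"x": -0.186,"y": -0.54,"z": 0.12,"rx": 0,"ry": 0,"rz": -0.065,"claw": 160},
    {"x": -0.186,"y": -0.54,"z": 0.12,"rx": 0,"ry": 0,"rz": -0.065,"claw": 160},
    {"x": -0.186,"y": -0.54,"z": 0.12,"rx": 0,"ry": 0,"rz": -0.065,"claw": 160}
  ]
}}

```text
t: 10.28
tool_pos: [0.399, -0.2288, 0.2694]
orientation: [3.135, -0.188, 0.002]
force: [0.7, 0.8, -0.2]
opening: 0.0345
gripper_force: 0.0
```

```bash
python3 - <<'E'
from h import *
st(); p,W=ribs("w5.png"); s=st(); weigh(10)
X,Y,Z=np.moveaxis(W,-1,0)
comps(W,(Z>.06)&(Z<.075)&(p.min(-1)>140)&(X>.4)&(X<.56)&(Y>-.05)&(Y<.13),30,tag="tray box rib")
comps(W,(Z>.045)&(Z<.075)&(p.min(-1)>140)&(X>.4)&(X<.56)&(Y>-.05)&(Y<.13),30,tag="tray box lid")
E
```

```text
t 10.28 pos [ 0.399  -0.2288  0.2694] yaw -6.87 zt [ 0.001 -0.001 -1.   ] q [-0.63 -0.27  1.8   0.    1.61  1.06] F [ 0.67  0.76 -0.19] open 0.0345 g 0.0
rib 911 [375. 192.] mean [ 414.8 -278.3   67.9] [array([ 413.9, -278.8]), array([44.2, 16.3]), np.float64(4.7)]
rib 887 [292. 204.] mean [ 412.9 -204.5   67.9] [array([ 412.2, -204.1]), array([16.2, 44.1]), np.float64(89.1)]
t 10.33 pos [ 0.3994 -0.2272  0.2688] yaw -6.74 zt [ 0.001  0.    -1.   ] q [-0.63 -0.27  1.81  0.    1.61  1.06] F [-0.21 -0.08 -0.14] open 0.0346 g 0.0
Fmean [0.007 0.013 0.138] sd [0.578 0.386 0.754]
tray box lid 252 [  4. 164.] mean [477.3  46.2  52.7] [array([479.2,  44.7]), array([11.1, 30.3]), np.float64(72.4)]
```

Box C at (0.4139,-0.2788), yaw 4.8°, is next.

{"fn": "arm_command", "kwargs": {
  "squeeze": 45,
  "targets": [
    {"x": 0.029,"y": -0.103,"z": -0.08,"rx": 0,"ry": 0,"rz": 0.101,"claw": 160},
    {"x": 0.029,"y": -0.103,"z": -0.14,"rx": 0,"ry": 0,"rz": 0.101,"claw": 160},
    {"x": 0.029,"y": -0.103,"z": -0.2,"rx": 0,"ry": 0,"rz": 0.101,"claw": 160},
    {"x": 0.029,"y": -0.103,"z": -0.28,"rx": 0,"ry": 0,"rz": 0.101,"claw": 160},
    {"x": 0.029,"y": -0.103,"z": -0.34,"rx": 0,"ry": 0,"rz": 0.101,"claw": 160},
    {"x": 0.029,"y": -0.103,"z": -0.375,"rx": 0,"ry": 0,"rz": 0.101,"claw": 160},
    {"x": 0.029,"y": -0.103,"z": -0.39,"rx": 0,"ry": 0,"rz": 0.101,"claw": 160},
    {"x": 0.029,"y": -0.103,"z": -0.39,"rx": 0,"ry": 0,"rz": 0.101,"claw": 160},
    {"x": 0.029,"y": -0.103,"z": -0.39,"rx": 0,"ry": 0,"rz": 0.101,"claw": 160}
  ]
}}

```text
t: 11.58
tool_pos: [0.4146, -0.2786, 0.0745]
orientation: [3.138, 0.137, 0.001]
force: [0.8, 0.3, 0.0]
opening: 0.0349
gripper_force: 0.0
```

{"fn": "arm_command", "kwargs": {
  "squeeze": 45,
  "targets": [
    {"x": 0,"y": 0,"z": 0,"rx": 0,"ry": 0,"rz": 0,"claw": 255},
    {"x": 0,"y": 0,"z": 0,"rx": 0,"ry": 0,"rz": 0,"claw": 255},
    {"x": 0,"y": 0,"z": 0,"rx": 0,"ry": 0,"rz": 0,"claw": 255},
    {"x": 0,"y": 0,"z": 0,"rx": 0,"ry": 0,"rz": 0,"claw": 255},
    {"x": 0,"y": 0,"z": 0,"rx": 0,"ry": 0,"rz": 0,"claw": 255}
  ]
}}

```text
t: 12.0
tool_pos: [0.4149, -0.2791, 0.075]
orientation: [3.137, 0.136, 0.003]
force: [-0.2, -0.1, 5.8]
opening: 0.0153
gripper_force: 45.0
```

```bash
python3 - <<'E'
from h import *
st()
E
```

```text
t 12.00 pos [ 0.4149 -0.2791  0.075 ] yaw 4.97 zt [ 0.002 -0.002 -1.   ] q [-0.69 -0.    1.93 -0.    1.22  0.79] F [-0.23 -0.15  5.79] open 0.0153 g 45.0
```

{"fn": "arm_command", "kwargs": {
  "targets": [
    {"x": 0,"y": 0,"z": 0.02,"rx": 0,"ry": 0,"rz": 0,"claw": 255},
    {"x": 0,"y": 0,"z": 0.06,"rx": 0,"ry": 0,"rz": 0,"claw": 255},
    {"x": 0,"y": 0,"z": 0.12,"rx": 0,"ry": 0,"rz": 0,"claw": 255},
    {"x": 0,"y": 0,"z": 0.18,"rx": 0,"ry": 0,"rz": 0,"claw": 255},
    {"x": 0,"y": 0,"z": 0.25,"rx": 0,"ry": 0,"rz": 0,"claw": 255},
    {"x": 0,"y": 0,"z": 0.31,"rx": 0,"ry": 0,"rz": 0,"claw": 255},
    {"x": 0,"y": 0,"z": 0.34,"rx": 0,"ry": 0,"rz": 0,"claw": 255},
    {"x": 0,"y": 0,"z": 0.34,"rx": 0,"ry": 0,"rz": 0,"claw": 255},
    {"x": 0,"y": 0,"z": 0.34,"rx": 0,"ry": 0,"rz": 0,"claw": 255}
  ]
}}

```text
t: 12.75
tool_pos: [0.4141, -0.2784, 0.2439]
orientation: [3.138, 0.136, 0.001]
force: [0.0, 0.5, -4.2]
opening: 0.0154
gripper_force: 45.0
```

```bash
python3 - <<'E'
from h import *
st(); weigh(12)
p,W=ribs("w6.png"); np.savez("/tmp/w6",p=p,W=W)
E
```

```text
t 12.75 pos [ 0.4141 -0.2784  0.2439] yaw 4.97 zt [ 0.001 -0.    -1.   ] q [-0.69 -0.15  1.75  0.    1.54  0.79] F [ 0.02  0.48 -4.19] open 0.0154 g 45.0
Fmean [ 0.04  -0.116 -4.229] sd [0.468 0.485 0.422]
rib 961 [231. 216.] mean [ 413.4 -204.5   68. ] [array([ 412.2, -204.2]), array([16. , 43.9]), np.float64(88.2)]
```

View pics/w6.png

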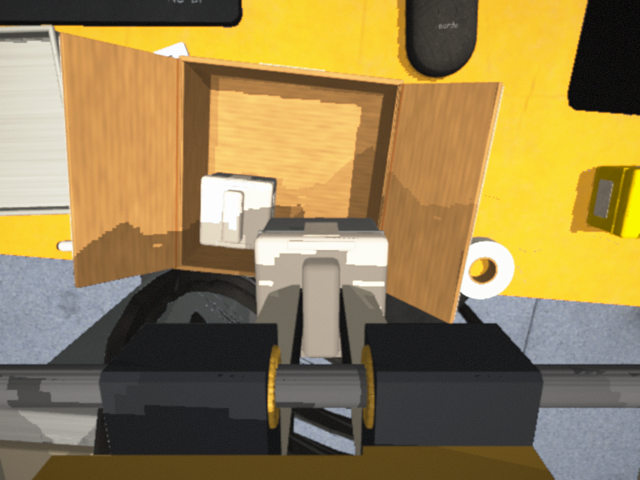

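Fz gives about 430 g, so this box is heavy and goes to the rack. The hold looks straight. I'll carry it to where the wrist camera sees the rack.

{"fn": "arm_command", "kwargs": {
  "targets": [
    {"x": -0.01,"y": 0.06,"z": 0.02,"rx": 0,"ry": 0,"rz": 0,"claw": 255},
    {"x": -0.02,"y": 0.13,"z": 0.05,"rx": 0,"ry": 0,"rz": 0,"claw": 255},
    {"x": -0.03,"y": 0.21,"z": 0.08,"rx": 0,"ry": 0,"rz": 0,"claw": 255},
    {"x": -0.04,"y": 0.29,"z": 0.1,"rx": 0,"ry": 0,"rz": 0,"claw": 255},
    {"x": -0.05,"y": 0.37,"z": 0.1,"rx": 0,"ry": 0,"rz": 0,"claw": 255},
    {"x": -0.06,"y": 0.45,"z": 0.1,"rx": 0,"ry": 0,"rz": 0,"claw": 255},
    {"x": -0.07,"y": 0.53,"z": 0.1,"rx": 0,"ry": 0,"rz": 0,"claw": 255},
    {"x": -0.08,"y": 0.61,"z": 0.1,"rx": 0,"ry": 0,"rz": 0,"claw": 255},
    {"x": -0.09,"y": 0.68,"z": 0.1,"rx": 0,"ry": 0,"rz": 0,"claw": 255},
    {"x": -0.1,"y": 0.74,"z": 0.1,"rx": 0,"ry": 0,"rz": 0,"claw": 255}
  ]
}}

```text
t: 14.23
tool_pos: [0.3634, 0.0939, 0.2941]
orientation: [-3.138, -0.138, -0.002]
force: [-0.1, 0.4, -3.7]
opening: 0.0154
gripper_force: 45.0
```

{"fn": "arm_command", "kwargs": {
  "targets": [
    {"x": 0,"y": 0.06,"z": 0,"rx": 0,"ry": 0,"rz": 0,"claw": 255},
    {"x": 0,"y": 0.13,"z": 0,"rx": 0,"ry": 0,"rz": 0,"claw": 255},
    {"x": 0,"y": 0.2,"z": 0,"rx": 0,"ry": 0,"rz": 0,"claw": 255},
    {"x": 0,"y": 0.25,"z": 0,"rx": 0,"ry": 0,"rz": 0,"claw": 255},
    {"x": 0,"y": 0.28,"z": 0,"rx": 0,"ry": 0,"rz": 0,"claw": 255},
    {"x": 0,"y": 0.29,"z": 0,"rx": 0,"ry": 0,"rz": 0,"claw": 255},
    {"x": 0,"y": 0.29,"z": 0,"rx": 0,"ry": 0,"rz": 0,"claw": 255},
    {"x": 0,"y": 0.29,"z": 0,"rx": 0,"ry": 0,"rz": 0,"claw": 255}
  ]
}}

```text
t: 14.9
tool_pos: [0.3641, 0.2361, 0.2936]
orientation: [3.138, 0.137, -0.0]
force: [0.1, 0.4, -4.0]
opening: 0.0156
gripper_force: 45.0
```

```bash
python3 - <<'E'
from h import *
st(); p,d,c=cam("wrist"); W=pts(d,c); save(p,"w7.png"); np.savez("/tmp/w7",p=p,W=W)
X,Y,Z=np.moveaxis(W,-1,0); roi=(X>.32)&(X<.52)&(Y>.13)&(Y<.34)
for t in (.009,.013): comps(W,roi&(Z>t)&(Z<.025),80,tag="rack%.3f"%t)
comps(W,roi&(Z>-.002)&(Z<.0075)&(p.min(-1)>120),200,tag="floors")
st()
E
```

```text
t 14.90 pos [0.3641 0.2361 0.2936] yaw 4.99 zt [-0.    -0.001 -1.   ] q [ 0.46 -0.35  1.82 -0.    1.67  1.94] F [ 0.11  0.43 -4.02] open 0.0156 g 45.0
rack0.009 5427 [327. 136.] mean [430.9 236.1  16.7] [array([427.3, 235.7]), array([147.1, 148.2]), np.float64(5.1)]
rack0.013 5183 [326. 135.] mean [431.6 236.4  17. ] [array([427.3, 235.7]), array([147.1, 148.2]), np.float64(5.1)]
floors 3872 [292. 104.] mean [460.1 274.5   3.4] [array([459.5, 274.6]), array([63.8, 64.3]), np.float64(5.1)]
floors 3874 [361. 104.] mean [466.3 203.6   3.3] [array([465.8, 203.4]), array([64. , 64.5]), np.float64(5.2)]
floors 3357 [293. 174.] mean [389.  268.3   3.4] [array([388.1, 268.1]), array([63.5, 64.3]), np.float64(5.0)]
floors 3375 [359. 174.] mean [395.8 197.5   3.3] [array([394.9, 196.9]), array([64.5, 64.3]), np.float64(5.1)]
t 14.95 pos [0.3642 0.2358 0.2937] yaw 4.94 zt [ 0.    -0.001 -1.   ] q [ 0.46 -0.35  1.82 -0.    1.67  1.94] F [-0.54 -0.36 -3.9 ] open 0.0154 g 45.0
```

View pics/w7.png

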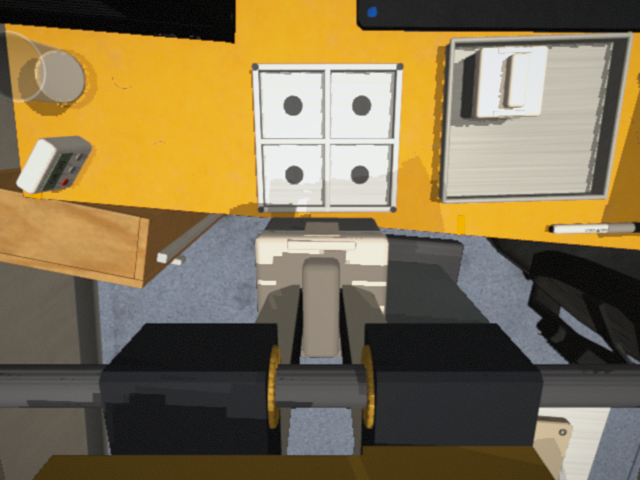

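Clear view: the four rack pockets are at (292,104), (361,104), (293,174) and (359,174), and box A stands square in the tray. The far-left pocket centre is (0.4595,0.2743), yaw 5.1°, and it agrees with the rack centre.

{"fn": "arm_command", "kwargs": {
  "targets": [
    {"x": 0.06,"y": 0.03,"z": 0,"rx": 0,"ry": 0,"rz": 0,"claw": 255},
    {"x": 0.13,"y": 0.06,"z": -0.02,"rx": 0,"ry": 0,"rz": 0,"claw": 255},
    {"x": 0.191,"y": 0.077,"z": -0.08,"rx": 0,"ry": 0,"rz": 0.001,"claw": 255},
    {"x": 0.191,"y": 0.077,"z": -0.15,"rx": 0,"ry": 0,"rz": 0.001,"claw": 255},
    {"x": 0.191,"y": 0.077,"z": -0.22,"rx": 0,"ry": 0,"rz": 0.001,"claw": 255},
    {"x": 0.191,"y": 0.077,"z": -0.29,"rx": 0,"ry": 0,"rz": 0.001,"claw": 255},
    {"x": 0.191,"y": 0.077,"z": -0.35,"rx": 0,"ry": 0,"rz": 0.001,"claw": 255},
    {"x": 0.191,"y": 0.077,"z": -0.387,"rx": 0,"ry": 0,"rz": 0.001,"claw": 255},
    {"x": 0.191,"y": 0.077,"z": -0.387,"rx": 0,"ry": 0,"rz": 0.001,"claw": 255},
    {"x": 0.191,"y": 0.077,"z": -0.387,"rx": 0,"ry": 0,"rz": 0.001,"claw": 255}
  ]
}}

```text
t: 15.78
tool_pos: [0.4591, 0.2736, 0.0995]
orientation: [3.137, 0.137, -0.004]
force: [-0.7, -1.4, -2.8]
opening: 0.0156
gripper_force: 45.0
```

```bash
python3 - <<'E'
from h import *
for i in range(4): st(); robot.read_camera("top")
E
```

```text
t 15.78 pos [0.4591 0.2736 0.0995] yaw 5.00 zt [-0.002 -0.001 -1.   ] q [ 0.44  0.06  1.81 -0.    1.27  1.93] F [-0.75 -1.36 -2.83] open 0.0156 g 45.0
t 15.83 pos [0.4604 0.2745 0.1014] yaw 5.02 zt [ 0.001  0.    -1.   ] q [ 0.44  0.06  1.81 -0.    1.27  1.93] F [ 0.68  1.22 -2.83] open 0.0154 g 45.0
t 15.88 pos [0.4612 0.2751 0.1025] yaw 5.03 zt [ 0.003  0.001 -1.   ] q [ 0.44  0.06  1.81 -0.    1.27  1.93] F [-0.42 -0.1  -3.57] open 0.0150 g 45.0
t 15.93 pos [0.4614 0.2755 0.1029] yaw 5.05 zt [ 0.004  0.002 -1.   ] q [ 0.44  0.06  1.81 -0.    1.27  1.93] F [ 0.87 -0.06 -3.64] open 0.0155 g 45.0
```

{"fn": "arm_command", "kwargs": {
  "targets": [
    {"x": 0,"y": 0,"z": -0.01,"rx": 0,"ry": 0,"rz": 0,"claw": 255},
    {"x": 0,"y": 0,"z": -0.02,"rx": 0,"ry": 0,"rz": 0,"claw": 255},
    {"x": 0,"y": 0,"z": -0.028,"rx": 0,"ry": 0,"rz": 0,"claw": 255},
    {"x": 0,"y": 0,"z": -0.034,"rx": 0,"ry": 0,"rz": 0,"claw": 255},
    {"x": 0,"y": 0,"z": -0.038,"rx": 0,"ry": 0,"rz": 0,"claw": 255},
    {"x": 0,"y": 0,"z": -0.042,"rx": 0,"ry": 0,"rz": 0,"claw": 255},
    {"x": 0,"y": 0,"z": -0.044,"rx": 0,"ry": 0,"rz": 0,"claw": 255},
    {"x": 0,"y": 0,"z": -0.044,"rx": 0,"ry": 0,"rz": 0,"claw": 255}
  ]
}}

```text
t: 16.65
tool_pos: [0.4594, 0.2751, 0.0778]
orientation: [3.138, 0.14, -0.001]
force: [-0.3, 0.4, -3.5]
opening: 0.0152
gripper_force: 45.0
```

```bash
python3 - <<'E'
from h import *
for i in range(3): st(); robot.read_camera("top")
E
```

```text
t 16.65 pos [0.4594 0.2751 0.0778] yaw 5.09 zt [-0. -0. -1.] q [0.44 0.09 1.83 0.   1.23 1.93] F [-0.34  0.35 -3.52] open 0.0152 g 45.0
t 16.70 pos [0.4595 0.2751 0.078 ] yaw 5.09 zt [-0. -0. -1.] q [ 0.44  0.09  1.82 -0.    1.23  1.93] F [-0.45  0.1  -5.24] open 0.0153 g 45.0
t 16.75 pos [0.4596 0.2752 0.0782] yaw 5.09 zt [ 0.  0. -1.] q [0.44 0.09 1.82 0.   1.23 1.93] F [ 0.51 -0.55 -3.22] open 0.0152 g 45.0
```

Inside the pocket with no side force. Two more mm down, then release and rise.

{"fn": "arm_command", "kwargs": {
  "targets": [
    {"x": 0,"y": 0,"z": -0.002,"rx": 0,"ry": 0,"rz": 0,"claw": 255},
    {"x": 0,"y": 0,"z": -0.004,"rx": 0,"ry": 0,"rz": 0,"claw": 255},
    {"x": 0,"y": 0,"z": -0.004,"rx": 0,"ry": 0,"rz": 0,"claw": 255},
    {"x": 0,"y": 0,"z": -0.004,"rx": 0,"ry": 0,"rz": 0,"claw": 160},
    {"x": 0,"y": 0,"z": -0.004,"rx": 0,"ry": 0,"rz": 0,"claw": 160},
    {"x": 0,"y": 0,"z": -0.004,"rx": 0,"ry": 0,"rz": 0,"claw": 160},
    {"x": 0,"y": 0,"z": 0.04,"rx": 0,"ry": 0,"rz": 0,"claw": 160},
    {"x": -0.02,"y": 0,"z": 0.12,"rx": 0,"ry": 0,"rz": 0,"claw": 160},
    {"x": -0.1,"y": -0.05,"z": 0.2,"rx": 0,"ry": 0,"rz": 0,"claw": 160},
    {"x": -0.16,"y": -0.09,"z": 0.28,"rx": 0,"ry": 0,"rz": 0,"claw": 160}
  ]
}}

```text
t: 17.63
tool_pos: [0.3977, 0.2424, 0.1963]
orientation: [-3.138, -0.14, -0.0]
force: [-0.2, -0.5, 0.4]
opening: 0.0344
gripper_force: 0.0
```

```bash
python3 - <<'E'
from h import *
st(); p,d,c=cam("wrist"); W=pts(d,c); save(p[:300,100:],"w8.png")
X,Y,Z=np.moveaxis(W,-1,0); roi=(X>.32)&(X<.56)&(Y>-.06)&(Y<.34)
comps(W,roi&(Z>.06)&(Z<.075)&(p.min(-1)>130),80,tag="rib")
comps(W,roi&(Z>.045)&(Z<.06)&(p.min(-1)>130),80,tag="lid")
st()
E
```

```text
t 17.63 pos [0.3977 0.2424 0.1963] yaw 5.12 zt [ 0.  0. -1.] q [ 0.44 -0.22  1.9   0.    1.47  1.92] F [-0.2  -0.47  0.4 ] open 0.0344 g 0.0
rib 1466 [586. 115.] mean [496.5  76.   66.6] [array([494.4,  75.3]), array([44.1, 16.8]), np.float64(9.8)]
rib 1604 [281. 144.] mean [460.  274.8  68.8] [array([459.5, 275.2]), array([43.3, 16.1]), np.float64(5.2)]
lid 5251 [571. 118.] mean [494.3  77.3  53.5] [array([493.7,  75.8]), array([59.6, 60.4]), np.float64(6.5)]
lid 5630 [284. 142.] mean [460.6 273.9  55.3] [array([459.4, 274.5]), array([60.6, 58.5]), np.float64(5.1)]
t 17.68 pos [0.3971 0.2417 0.204 ] yaw 5.14 zt [ 0.007  0.003 -1.   ] q [ 0.44 -0.24  1.9  -0.    1.48  1.92] F [4.23 3.6  3.55] open 0.0348 g 0.0
```

View pics/w8.png

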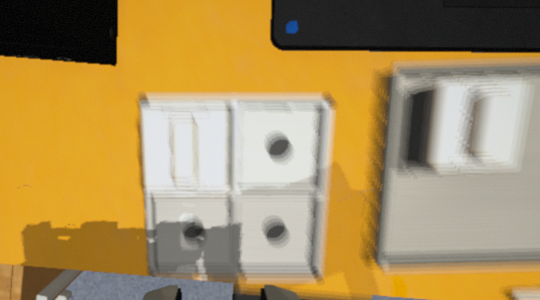

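Box C sits square and flat in the far-left pocket (crop pixel (185,145)), with its lid at the right height. Back to the carton for the last box.

{"fn": "arm_command", "kwargs": {
  "targets": [
    {"x": 0,"y": -0.07,"z": 0.07,"rx": 0,"ry": 0,"rz": 0,"claw": 160},
    {"x": 0,"y": -0.93,"z": 0.16,"rx": 0,"ry": 0,"rz": -0.06,"claw": 160},
    {"x": 0,"y": -0.93,"z": 0.16,"rx": 0,"ry": 0,"rz": -0.06,"claw": 160},
    {"x": 0,"y": -0.93,"z": 0.16,"rx": 0,"ry": 0,"rz": -0.06,"claw": 160},
    {"x": 0,"y": -0.93,"z": 0.16,"rx": 0,"ry": 0,"rz": -0.06,"claw": 160},
    {"x": 0,"y": -0.93,"z": 0.16,"rx": 0,"ry": 0,"rz": -0.06,"claw": 160},
    {"x": 0,"y": -0.93,"z": 0.16,"rx": 0,"ry": 0,"rz": -0.06,"claw": 160},
    {"x": 0,"y": -0.93,"z": 0.16,"rx": 0,"ry": 0,"rz": -0.06,"claw": 160},
    {"x": 0,"y": -0.93,"z": 0.16,"rx": 0,"ry": 0,"rz": -0.06,"claw": 160},
    {"x": 0,"y": -0.93,"z": 0.16,"rx": 0,"ry": 0,"rz": -0.06,"claw": 160}
  ]
}}

```text
t: 18.52
tool_pos: [0.398, -0.1617, 0.2685]
orientation: [3.141, -0.049, 0.002]
force: [1.3, -0.4, -0.3]
opening: 0.0347
gripper_force: 0.0
```

```bash
python3 - <<'E'
from h import *
st(); 
for i in range(3): robot.read_camera("side")
s=st()
p,W=ribs("w9.png"); X,Y,Z=np.moveaxis(W,-1,0)
E
```

```text
t 18.52 pos [ 0.398  -0.1617  0.2685] yaw -1.79 zt [ 0.001 -0.001 -1.   ] q [-0.51 -0.36  1.88  0.    1.62  1.1 ] F [ 1.34 -0.36 -0.26] open 0.0347 g 0.0
t 18.67 pos [ 0.398  -0.1623  0.2682] yaw -2.11 zt [ 0.001 -0.001 -1.   ] q [-0.51 -0.36  1.88 -0.    1.62  1.1 ] F [ 0.15  0.05 -0.33] open 0.0346 g 0.0
rib 910 [368. 198.] mean [ 413.2 -203.8   67.9] [array([ 412.3, -204.2]), array([16.1, 43.6]), np.float64(89.4)]
```

{"fn": "arm_command", "kwargs": {
  "squeeze": 45,
  "targets": [
    {"x": 0.029,"y": -0.084,"z": -0.08,"rx": 0,"ry": 0,"rz": 0.007,"claw": 160},
    {"x": 0.029,"y": -0.084,"z": -0.14,"rx": 0,"ry": 0,"rz": 0.007,"claw": 160},
    {"x": 0.029,"y": -0.084,"z": -0.2,"rx": 0,"ry": 0,"rz": 0.007,"claw": 160},
    {"x": 0.029,"y": -0.084,"z": -0.28,"rx": 0,"ry": 0,"rz": 0.007,"claw": 160},
    {"x": 0.029,"y": -0.084,"z": -0.34,"rx": 0,"ry": 0,"rz": 0.007,"claw": 160},
    {"x": 0.029,"y": -0.084,"z": -0.375,"rx": 0,"ry": 0,"rz": 0.007,"claw": 160},
    {"x": 0.029,"y": -0.084,"z": -0.388,"rx": 0,"ry": 0,"rz": 0.007,"claw": 160},
    {"x": 0.029,"y": -0.084,"z": -0.388,"rx": 0,"ry": 0,"rz": 0.007,"claw": 160},
    {"x": 0.029,"y": -0.084,"z": -0.388,"rx": 0,"ry": 0,"rz": 0.007,"claw": 160}
  ]
}}

```text
t: 19.47
tool_pos: [0.4129, -0.1997, 0.0732]
orientation: [-3.141, 0.024, 0.002]
force: [0.0, -0.0, 0.5]
opening: 0.0347
gripper_force: 0.0
```

{"fn": "arm_command", "kwargs": {
  "squeeze": 45,
  "targets": [
    {"x": 0,"y": 0,"z": 0,"rx": 0,"ry": 0,"rz": 0,"claw": 255},
    {"x": 0,"y": 0,"z": 0,"rx": 0,"ry": 0,"rz": 0,"claw": 255},
    {"x": 0,"y": 0,"z": 0,"rx": 0,"ry": 0,"rz": 0,"claw": 255},
    {"x": 0,"y": 0,"z": 0,"rx": 0,"ry": 0,"rz": 0,"claw": 255},
    {"x": 0,"y": 0,"z": 0,"rx": 0,"ry": 0,"rz": 0,"claw": 255}
  ]
}}

```text
t: 19.88
tool_pos: [0.4136, -0.202, 0.0745]
orientation: [3.14, -0.027, 0.003]
force: [1.6, -1.9, 2.8]
opening: 0.0155
gripper_force: 44.8
```

```bash
python3 - <<'E'
from h import *
st()
E
```

```text
t 19.88 pos [ 0.4136 -0.202   0.0745] yaw -0.99 zt [ 0.002 -0.001 -1.   ] q [-0.57 -0.12  2.03  0.    1.22  1.02] F [ 1.61 -1.86  2.77] open 0.0155 g 44.8
```

{"fn": "arm_command", "kwargs": {
  "targets": [
    {"x": 0,"y": 0,"z": 0.02,"rx": 0,"ry": 0,"rz": 0,"claw": 255},
    {"x": 0,"y": 0,"z": 0.06,"rx": 0,"ry": 0,"rz": 0,"claw": 255},
    {"x": 0,"y": 0,"z": 0.12,"rx": 0,"ry": 0,"rz": 0,"claw": 255},
    {"x": 0,"y": 0,"z": 0.18,"rx": 0,"ry": 0,"rz": 0,"claw": 255},
    {"x": 0,"y": 0,"z": 0.25,"rx": 0,"ry": 0,"rz": 0,"claw": 255},
    {"x": 0,"y": 0,"z": 0.31,"rx": 0,"ry": 0,"rz": 0,"claw": 255},
    {"x": 0,"y": 0,"z": 0.34,"rx": 0,"ry": 0,"rz": 0,"claw": 255},
    {"x": 0,"y": 0,"z": 0.34,"rx": 0,"ry": 0,"rz": 0,"claw": 255},
    {"x": 0,"y": 0,"z": 0.34,"rx": 0,"ry": 0,"rz": 0,"claw": 255}
  ]
}}

```text
t: 20.63
tool_pos: [0.4128, -0.2014, 0.2438]
orientation: [-3.141, 0.027, -0.001]
force: [-0.1, -0.0, -5.1]
opening: 0.0155
gripper_force: 44.8
```

```bash
python3 - <<'E'
from h import *
st(); weigh(14)
p,d,c=cam("wrist"); W=pts(d,c); X,Y,Z=np.moveaxis(W,-1,0)
comps(W,(X>.36)&(X<.54)&(Y<-.155)&(Y>-.335)&(Z>.03)&(Z<.075),60,tag="left in carton")
p,d,c=cam("top"); W=pts(d,c); X,Y,Z=np.moveaxis(W,-1,0)
comps(W,(X>.32)&(X<.56)&(Y>-.06)&(Y<.34)&(Z>.045)&(Z<.08)&(p.min(-1)>130),60,tag="placed")
E
```

```text
t 20.63 pos [ 0.4128 -0.2014  0.2438] yaw -0.99 zt [ 0. -0. -1.] q [-0.57 -0.26  1.85  0.    1.56  1.02] F [-0.09 -0.02 -5.07] open 0.0155 g 44.8
Fmean [ 0.033  0.125 -4.285] sd [0.456 0.506 0.598]
left in carton 6921 [421. 165.] mean [ 455.2 -285.5   54.4] [array([ 447.5, -245.8]), array([157.7, 157.4]), np.float64(89.2)]
placed 383 [256. 227.] mean [492.1  72.7  56.1] [array([493.2,  73.7]), array([60.5, 59.6]), np.float64(7.1)]
placed 394 [189. 239.] mean [457.7 271.8  57.9] [array([458.8, 272.8]), array([61.2, 61.1]), np.float64(5.7)]
```

About 435 g, so this box is heavy too. It goes to the far-right pocket at (0.4657,0.2035). The carton is now empty.

{"fn": "arm_command", "kwargs": {
  "targets": [
    {"x": 0.01,"y": 0.05,"z": 0.02,"rx": 0,"ry": 0,"rz": 0.01,"claw": 255},
    {"x": 0.02,"y": 0.12,"z": 0.03,"rx": 0,"ry": 0,"rz": 0.02,"claw": 255},
    {"x": 0.03,"y": 0.2,"z": 0.03,"rx": 0,"ry": 0,"rz": 0.03,"claw": 255},
    {"x": 0.04,"y": 0.28,"z": 0.03,"rx": 0,"ry": 0,"rz": 0.04,"claw": 255},
    {"x": 0.05,"y": 0.36,"z": 0.03,"rx": 0,"ry": 0,"rz": 0.053,"claw": 255},
    {"x": 0.06,"y": 0.44,"z": 0.03,"rx": 0,"ry": 0,"rz": 0.053,"claw": 255},
    {"x": 0.07,"y": 0.52,"z": 0.03,"rx": 0,"ry": 0,"rz": 0.053,"claw": 255},
    {"x": 0.08,"y": 0.6,"z": 0.03,"rx": 0,"ry": 0,"rz": 0.053,"claw": 255},
    {"x": 0.09,"y": 0.67,"z": 0.03,"rx": 0,"ry": 0,"rz": 0.053,"claw": 255},
    {"x": 0.1,"y": 0.73,"z": 0.03,"rx": 0,"ry": 0,"rz": 0.053,"claw": 255}
  ]
}}

```text
t: 22.27
tool_pos: [0.4626, 0.1662, 0.2589]
orientation: [-3.138, -0.141, -0.001]
force: [0.4, -1.0, -4.3]
opening: 0.0156
gripper_force: 44.8
```

{"fn": "arm_command", "kwargs": {
  "targets": [
    {"x": 0.003,"y": 0.04,"z": 0,"rx": 0,"ry": 0,"rz": 0,"claw": 255},
    {"x": 0.006,"y": 0.07,"z": 0,"rx": 0,"ry": 0,"rz": 0,"claw": 255},
    {"x": 0.006,"y": 0.08,"z": 0,"rx": 0,"ry": 0,"rz": 0,"claw": 255},
    {"x": 0.006,"y": 0.08,"z": 0,"rx": 0,"ry": 0,"rz": 0,"claw": 255},
    {"x": 0.006,"y": 0.08,"z": 0,"rx": 0,"ry": 0,"rz": 0,"claw": 255},
    {"x": 0.006,"y": 0.08,"z": 0,"rx": 0,"ry": 0,"rz": 0,"claw": 255}
  ]
}}

```text
t: 22.77
tool_pos: [0.4659, 0.2025, 0.2587]
orientation: [3.138, 0.138, -0.0]
force: [-0.5, -0.4, -3.6]
opening: 0.0153
gripper_force: 44.8
```

```bash
python3 - <<'E'
from h import *
for i in range(3): s=st(); robot.read_camera("top")
p,d,c=cam("wrist"); W=pts(d,c); save(p[150:,150:490],"w10.png"); X,Y,Z=np.moveaxis(W,-1,0)
comps(W,(abs(X-.466)<.06)&(abs(Y-.2035)<.05)&(Z>.22)&(Z<.245)&(p.min(-1)>120),60,tag="rib in hand")
E
```

```text
t 22.77 pos [0.4659 0.2025 0.2587] yaw 5.04 zt [-0. -0. -1.] q [ 0.31 -0.13  1.7  -0.    1.57  1.79] F [-0.48 -0.35 -3.58] open 0.0153 g 44.8
t 22.82 pos [0.466  0.2024 0.2587] yaw 5.02 zt [ 0. -0. -1.] q [ 0.31 -0.13  1.7  -0.    1.57  1.79] F [ 0.51  0.31 -4.78] open 0.0159 g 44.8
t 22.87 pos [0.466  0.2025 0.2588] yaw 5.01 zt [ 0. -0. -1.] q [ 0.31 -0.13  1.7  -0.    1.57  1.79] F [ 1.17 -0.02 -3.79] open 0.0156 g 44.8
rib in hand 6156 [322. 262.] mean [483.9 203.8 239.2] [array([476.7, 203.6]), array([37.2, 60.1]), np.float64(4.3)]
```

{"fn": "arm_command", "kwargs": {
  "targets": [
    {"x": 0,"y": 0.002,"z": -0.06,"rx": 0,"ry": 0,"rz": 0,"claw": 255},
    {"x": 0,"y": 0.002,"z": -0.13,"rx": 0,"ry": 0,"rz": 0,"claw": 255},
    {"x": 0,"y": 0.002,"z": -0.2,"rx": 0,"ry": 0,"rz": 0,"claw": 255},
    {"x": 0,"y": 0.002,"z": -0.26,"rx": 0,"ry": 0,"rz": 0,"claw": 255},
    {"x": 0,"y": 0.002,"z": -0.3,"rx": 0,"ry": 0,"rz": 0,"claw": 255},
    {"x": 0,"y": 0.002,"z": -0.315,"rx": 0,"ry": 0,"rz": 0,"claw": 255},
    {"x": 0,"y": 0.002,"z": -0.315,"rx": 0,"ry": 0,"rz": 0,"claw": 255},
    {"x": 0,"y": 0.002,"z": -0.315,"rx": 0,"ry": 0,"rz": 0,"claw": 255},
    {"x": 0,"y": 0.002,"z": -0.315,"rx": 0,"ry": 0,"rz": 0,"claw": 255}
  ]
}}

```text
t: 23.72
tool_pos: [0.4674, 0.2048, 0.1035]
orientation: [-3.138, -0.139, -0.005]
force: [1.6, 0.7, -2.7]
opening: 0.0154
gripper_force: 44.8
```

{"fn": "arm_command", "kwargs": {
  "targets": [
    {"x": 0,"y": 0,"z": -0.01,"rx": 0,"ry": 0,"rz": 0,"claw": 255},
    {"x": 0,"y": 0,"z": -0.02,"rx": 0,"ry": 0,"rz": 0,"claw": 255},
    {"x": 0,"y": 0,"z": -0.028,"rx": 0,"ry": 0,"rz": 0,"claw": 255},
    {"x": 0,"y": 0,"z": -0.034,"rx": 0,"ry": 0,"rz": 0,"claw": 255},
    {"x": 0,"y": 0,"z": -0.038,"rx": 0,"ry": 0,"rz": 0,"claw": 255},
    {"x": 0,"y": 0,"z": -0.042,"rx": 0,"ry": 0,"rz": 0,"claw": 255},
    {"x": 0,"y": 0,"z": -0.044,"rx": 0,"ry": 0,"rz": 0,"claw": 255},
    {"x": 0,"y": 0,"z": -0.044,"rx": 0,"ry": 0,"rz": 0,"claw": 255}
  ]
}}

```text
t: 24.38
tool_pos: [0.4657, 0.2044, 0.0789]
orientation: [3.138, 0.139, -0.001]
force: [0.1, 0.0, -4.2]
opening: 0.0151
gripper_force: 44.8
```

```bash
python3 - <<'E'
from h import *
for i in range(3): s=st(); robot.read_camera("top")
E
```

```text
t 24.38 pos [0.4657 0.2044 0.0789] yaw 5.09 zt [-0. -0. -1.] q [ 0.31  0.02  1.9  -0.    1.23  1.79] F [ 0.07  0.02 -4.2 ] open 0.0151 g 44.8
t 24.43 pos [0.4658 0.2044 0.0791] yaw 5.09 zt [-0. -0. -1.] q [0.31 0.02 1.9  0.   1.23 1.79] F [-0.64 -0.06 -4.24] open 0.0153 g 44.8
t 24.48 pos [0.4659 0.2045 0.0793] yaw 5.09 zt [ 0.  0. -1.] q [0.31 0.02 1.9  0.   1.23 1.79] F [ 0.42 -0.1  -4.58] open 0.0153 g 44.8
```

{"fn": "arm_command", "kwargs": {
  "targets": [
    {"x": 0,"y": 0,"z": -0.003,"rx": 0,"ry": 0,"rz": 0,"claw": 255},
    {"x": 0,"y": 0,"z": -0.006,"rx": 0,"ry": 0,"rz": 0,"claw": 255},
    {"x": 0,"y": 0,"z": -0.006,"rx": 0,"ry": 0,"rz": 0,"claw": 255},
    {"x": 0,"y": 0,"z": -0.006,"rx": 0,"ry": 0,"rz": 0,"claw": 160},
    {"x": 0,"y": 0,"z": -0.006,"rx": 0,"ry": 0,"rz": 0,"claw": 160},
    {"x": 0,"y": 0,"z": -0.006,"rx": 0,"ry": 0,"rz": 0,"claw": 160},
    {"x": 0,"y": 0,"z": 0.04,"rx": 0,"ry": 0,"rz": 0,"claw": 160},
    {"x": -0.02,"y": 0,"z": 0.12,"rx": 0,"ry": 0,"rz": 0,"claw": 255},
    {"x": -0.1,"y": -0.03,"z": 0.2,"rx": 0,"ry": 0,"rz": 0,"claw": 255},
    {"x": -0.16,"y": -0.06,"z": 0.28,"rx": 0,"ry": 0,"rz": 0,"claw": 255}
  ]
}}

```text
t: 25.37
tool_pos: [0.4017, 0.1822, 0.2005]
orientation: [-3.138, -0.14, -0.001]
force: [1.0, -0.2, 1.0]
opening: 0.0194
gripper_force: 0.0
```

{"fn": "arm_command", "kwargs": {
  "targets": [
    {"x": 0,"y": 0,"z": 0.1,"rx": 0,"ry": 0,"rz": 0,"claw": 255},
    {"x": 0,"y": 0,"z": 0.1,"rx": 0,"ry": 0,"rz": 0,"claw": 255},
    {"x": 0,"y": 0,"z": 0.1,"rx": 0,"ry": 0,"rz": 0,"claw": 255}
  ]
}}

```text
t: 25.62
tool_pos: [0.4046, 0.1829, 0.2541]
orientation: [-3.136, -0.139, -0.015]
force: [0.7, -0.4, 0.1]
opening: 0.0016
gripper_force: 0.0
```

```bash
python3 - <<'E'
from h import *
st(); p,d,c=cam("wrist"); W=pts(d,c); save(p,"w11.png")
X,Y,Z=np.moveaxis(W,-1,0); roi=(X>.32)&(X<.56)&(Y>-.06)&(Y<.34)
comps(W,roi&(Z>.06)&(Z<.075)&(p.min(-1)>130),80,tag="rib")
comps(W,roi&(Z>.045)&(Z<.06)&(p.min(-1)>130),80,tag="lid")
st()
E
```

```text
t 25.62 pos [0.4046 0.1829 0.2541] yaw 5.08 zt [ 0.009  0.003 -1.   ] q [ 0.31 -0.32  1.87  0.    1.58  1.79] F [ 0.66 -0.35  0.12] open 0.0016 g 0.0
rib 1046 [465. 124.] mean [494.5  75.8  67. ] [array([494.2,  75.1]), array([43.9, 16.1]), np.float64(7.0)]
rib 1070 [215. 146.] mean [459.9 274.6  68.9] [array([459.1, 275.2]), array([43.4, 16.2]), np.float64(5.3)]
rib 1080 [304. 148.] mean [464.7 202.2  68.9] [array([464.3, 202.5]), array([42.8, 16.1]), np.float64(5.2)]
lid 3969 [458. 124.] mean [494.7  76.8  53.3] [array([494.2,  75.3]), array([60.9, 59.5]), np.float64(6.7)]
lid 3933 [220. 144.] mean [460.6 273.5  55.3] [array([459.5, 274.7]), array([59.5, 59.4]), np.float64(5.1)]
lid 4061 [305. 146.] mean [465.4 202.3  55.3] [array([464.4, 202.5]), array([59.6, 60. ]), np.float64(5.2)]
t 25.67 pos [0.4038 0.1826 0.2514] yaw 5.09 zt [ 0.006  0.002 -1.   ] q [ 0.31 -0.32  1.88  0.    1.58  1.79] F [ 0.31  0.42 -0.5 ] open 0.0005 g 0.0
```

View pics/w11.png

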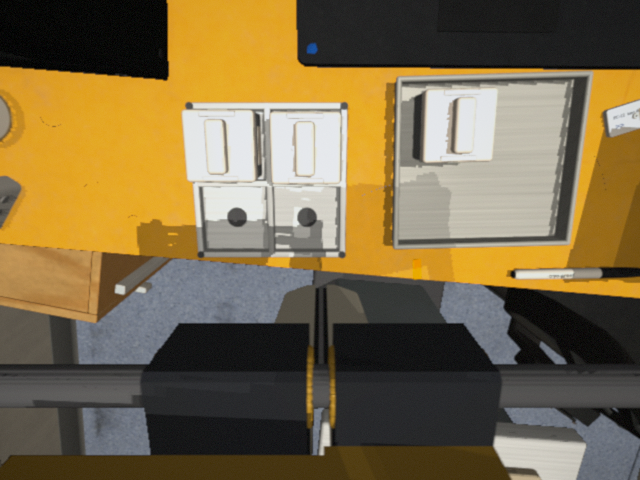

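All three boxes sit square and flat: two in the rack at (220,145) and (305,145), one in the tray at (458,125). The fingers are shut, so I'll go outside the left flap and push it in.

{"fn": "arm_command", "kwargs": {
  "targets": [
    {"x": 0.03,"y": -0.08,"z": 0,"rx": 0,"ry": 0,"rz": -0.02,"claw": 255},
    {"x": 0.089,"y": -0.475,"z": 0,"rx": 0,"ry": 0,"rz": -0.053,"claw": 255},
    {"x": 0.089,"y": -0.475,"z": 0,"rx": 0,"ry": 0,"rz": -0.053,"claw": 255},
    {"x": 0.089,"y": -0.475,"z": 0,"rx": 0,"ry": 0,"rz": -0.053,"claw": 255},
    {"x": 0.089,"y": -0.475,"z": 0,"rx": 0,"ry": 0,"rz": -0.053,"claw": 255},
    {"x": 0.089,"y": -0.475,"z": 0,"rx": 0,"ry": 0,"rz": -0.053,"claw": 255},
    {"x": 0.089,"y": -0.475,"z": 0,"rx": 0,"ry": 0,"rz": -0.053,"claw": 255},
    {"x": 0.089,"y": -0.475,"z": -0.08,"rx": 0,"ry": 0,"rz": -0.053,"claw": 255},
    {"x": 0.089,"y": -0.475,"z": -0.16,"rx": 0,"ry": 0,"rz": -0.053,"claw": 255},
    {"x": 0.089,"y": -0.475,"z": -0.2,"rx": 0,"ry": 0,"rz": -0.053,"claw": 255}
  ]
}}

```text
t: 26.5
tool_pos: [0.4441, -0.0548, 0.1429]
orientation: [-3.14, 0.028, 0.01]
force: [-0.4, 1.0, -0.8]
opening: 0.0006
gripper_force: 0.0
```

```bash
python3 - <<'E'
from h import *
for i in range(3): st(); robot.read_camera("side")
E
```

```text
t 26.50 pos [ 0.4441 -0.0548  0.1429] yaw -1.04 zt [-0.006  0.002 -1.   ] q [-0.24 -0.23  2.    0.    1.38  1.35] F [-0.42  0.96 -0.83] open 0.0006 g 0.0
t 26.55 pos [ 0.4421 -0.0541  0.1398] yaw -1.01 zt [-0.012  0.003 -1.   ] q [-0.24 -0.22  2.    0.    1.37  1.35] F [-2.72 -0.07 -3.32] open 0.0008 g 0.0
t 26.60 pos [ 0.4429 -0.0542  0.1428] yaw -0.99 zt [-0.01   0.003 -1.   ] q [-0.24 -0.23  2.    0.    1.38  1.35] F [-0.26  0.2   0.29] open 0.0003 g 0.0
```

{"fn": "arm_command", "kwargs": {
  "targets": [
    {"x": 0,"y": 0,"z": -0.044,"rx": 0,"ry": 0,"rz": 0,"claw": 255},
    {"x": 0,"y": -0.03,"z": -0.044,"rx": 0,"ry": 0,"rz": 0,"claw": 255},
    {"x": 0,"y": -0.065,"z": -0.044,"rx": 0,"ry": 0,"rz": 0,"claw": 255},
    {"x": 0,"y": -0.1,"z": -0.044,"rx": 0,"ry": 0,"rz": 0,"claw": 255},
    {"x": 0,"y": -0.135,"z": -0.044,"rx": 0,"ry": 0,"rz": 0,"claw": 255},
    {"x": 0,"y": -0.17,"z": -0.044,"rx": 0,"ry": 0,"rz": 0,"claw": 255},
    {"x": 0,"y": -0.205,"z": -0.044,"rx": 0,"ry": 0,"rz": 0,"claw": 255},
    {"x": 0,"y": -0.24,"z": -0.044,"rx": 0,"ry": 0,"rz": 0,"claw": 255},
    {"x": 0,"y": -0.27,"z": -0.044,"rx": 0,"ry": 0,"rz": 0,"claw": 255},
    {"x": 0,"y": -0.3,"z": -0.044,"rx": 0,"ry": 0,"rz": 0,"claw": 255}
  ]
}}

```text
t: 27.48
tool_pos: [0.4484, -0.2068, 0.1293]
orientation: [3.14, -0.027, 0.005]
force: [-0.6, 0.1, 0.4]
opening: 0.0005
gripper_force: 0.0
```

{"fn": "arm_command", "kwargs": {
  "targets": [
    {"x": 0,"y": -0.02,"z": 0,"rx": 0,"ry": 0,"rz": 0,"claw": 255},
    {"x": 0,"y": -0.02,"z": 0,"rx": 0,"ry": 0,"rz": 0,"claw": 255},
    {"x": 0,"y": -0.02,"z": 0,"rx": 0,"ry": 0,"rz": 0,"claw": 255},
    {"x": 0,"y": -0.02,"z": 0,"rx": 0,"ry": 0,"rz": 0,"claw": 255}
  ]
}}

```text
t: 27.82
tool_pos: [0.4472, -0.2149, 0.1273]
orientation: [-3.141, 0.027, -0.001]
force: [0.5, 0.2, -0.1]
opening: 0.0006
gripper_force: 0.0
```

```bash
python3 - <<'E'
from h import *
st(); p,d,c=cam("top"); save(cv2.resize(p[200:290,310:420],None,fx=5,fy=5),"t5.png"); W=pts(d,c); X,Y,Z=np.moveaxis(W,-1,0)
for y in np.arange(-.11,-.4,-.015):
    m=(abs(X-.39)<.012)&(abs(Y-y)<.007); print(round(y,3), np.nanmedian(Z[m]).round(3) if m.any() else None,end="; ")
E
```

```text
t 27.82 pos [ 0.4472 -0.2149  0.1273] yaw -0.97 zt [ 0.001  0.    -1.   ] q [-0.55 -0.08  1.89  0.    1.32  1.04] F [ 0.51  0.21 -0.06] open 0.0006 g 0.0
-0.11 0.563; -0.125 0.525; -0.14 0.0; -0.155 -0.001; -0.17 0.081; -0.185 0.085; -0.2 0.09; -0.215 0.499; -0.23 0.52; -0.245 0.549; -0.26 0.516; -0.275 0.002; -0.29 0.002; -0.305 0.001; -0.32 0.011; -0.335 0.093; -0.35 0.111; -0.365 0.128; -0.38 0.136; -0.395 -0.0;
```

The left flap has fallen in. Next I go over and outside the right flap.

{"fn": "arm_command", "kwargs": {
  "targets": [
    {"x": 0,"y": 0,"z": 0.08,"rx": 0,"ry": 0,"rz": 0,"claw": 255},
    {"x": 0,"y": -0.03,"z": 0.16,"rx": 0,"ry": 0,"rz": 0,"claw": 255},
    {"x": 0,"y": -0.11,"z": 0.16,"rx": 0,"ry": 0,"rz": 0,"claw": 255},
    {"x": 0,"y": -0.19,"z": 0.16,"rx": 0,"ry": 0,"rz": 0,"claw": 255},
    {"x": 0,"y": -0.27,"z": 0.16,"rx": 0,"ry": 0,"rz": 0,"claw": 255},
    {"x": 0,"y": -0.35,"z": 0.16,"rx": 0,"ry": 0,"rz": 0,"claw": 255},
    {"x": 0,"y": -0.43,"z": 0.16,"rx": 0,"ry": 0,"rz": 0,"claw": 255},
    {"x": 0,"y": -0.44,"z": 0.08,"rx": 0,"ry": 0,"rz": 0,"claw": 255},
    {"x": 0,"y": -0.44,"z": 0.003,"rx": 0,"ry": 0,"rz": 0,"claw": 255},
    {"x": 0,"y": -0.44,"z": 0.003,"rx": 0,"ry": 0,"rz": 0,"claw": 255}
  ]
}}

```text
t: 28.7
tool_pos: [0.4433, -0.4315, 0.1192]
orientation: [-3.131, 0.028, 0.014]
force: [-0.3, 2.1, -1.7]
opening: 0.0006
gripper_force: 0.0
```

```bash
cat >> h.py <<'E'
def prof(n):
    p,d,c=cam(n); W=pts(d,c); X,Y,Z=np.moveaxis(W,-1,0)
    for x0 in (.39,.5):
        print(n,x0,end=": ")
        for y in np.arange(-.11,-.4,-.015):
            m=(abs(X-x0)<.012)&(abs(Y-y)<.006); print("%.3f"%y, np.nanmedian(Z[m]).round(3) if m.any() else None,end="; ")
        print()
    return p
E
python3 - <<'E'
from h import *
st(); prof("side")
E
```

```text
t 28.70 pos [ 0.4433 -0.4315  0.1192] yaw -1.02 zt [-0.009  0.01  -1.   ] q [-0.85  0.27  1.54  0.    1.34  0.73] F [-0.27  2.13 -1.71] open 0.0006 g 0.0
side 0.39: -0.110 -0.0; -0.125 0.002; -0.140 None; -0.155 None; -0.170 0.079; -0.185 0.08; -0.200 0.08; -0.215 0.08; -0.230 None; -0.245 None; -0.260 0.572; -0.275 0.569; -0.290 0.541; -0.305 0.528; -0.320 0.282; -0.335 0.002; -0.350 0.002; -0.365 0.003; -0.380 0.001; -0.395 0.0; 
side 0.5: -0.110 None; -0.125 None; -0.140 None; -0.155 None; -0.170 None; -0.185 None; -0.200 None; -0.215 None; -0.230 None; -0.245 None; -0.260 None; -0.275 None; -0.290 None; -0.305 None; -0.320 None; -0.335 None; -0.350 None; -0.365 0.0; -0.380 0.0; -0.395 0.533;
```

The left flap lies flat at z 0.080. Pushing the right one in, then lifting clear.

{"fn": "arm_command", "kwargs": {
  "targets": [
    {"x": 0,"y": 0.03,"z": 0,"rx": 0,"ry": 0,"rz": 0,"claw": 255},
    {"x": 0,"y": 0.06,"z": 0,"rx": 0,"ry": 0,"rz": 0,"claw": 255},
    {"x": 0,"y": 0.095,"z": 0,"rx": 0,"ry": 0,"rz": 0,"claw": 255},
    {"x": 0,"y": 0.13,"z": 0,"rx": 0,"ry": 0,"rz": 0,"claw": 255},
    {"x": 0,"y": 0.165,"z": 0,"rx": 0,"ry": 0,"rz": 0,"claw": 255},
    {"x": 0,"y": 0.2,"z": 0,"rx": 0,"ry": 0,"rz": 0,"claw": 255},
    {"x": 0,"y": 0.235,"z": 0,"rx": 0,"ry": 0,"rz": 0,"claw": 255},
    {"x": 0,"y": 0.265,"z": 0,"rx": 0,"ry": 0,"rz": 0,"claw": 255},
    {"x": 0,"y": 0.29,"z": 0,"rx": 0,"ry": 0,"rz": 0,"claw": 255},
    {"x": 0,"y": 0.31,"z": 0,"rx": 0,"ry": 0,"rz": 0,"claw": 255}
  ]
}}

```text
t: 29.58
tool_pos: [0.4476, -0.2792, 0.1301]
orientation: [3.14, -0.025, 0.003]
force: [0.0, -0.0, 0.2]
opening: 0.0007
gripper_force: 0.0
```

{"fn": "arm_command", "kwargs": {
  "targets": [
    {"x": 0,"y": 0.01,"z": 0,"rx": 0,"ry": 0,"rz": 0,"claw": 255},
    {"x": 0,"y": 0.01,"z": 0,"rx": 0,"ry": 0,"rz": 0,"claw": 255},
    {"x": 0,"y": 0.01,"z": 0.08,"rx": 0,"ry": 0,"rz": 0,"claw": 255},
    {"x": -0.05,"y": 0.01,"z": 0.16,"rx": 0,"ry": 0,"rz": 0,"claw": 255},
    {"x": -0.13,"y": 0.01,"z": 0.24,"rx": 0,"ry": 0,"rz": 0,"claw": 255},
    {"x": -0.16,"y": 0.01,"z": 0.32,"rx": 0,"ry": 0,"rz": 0,"claw": 255},
    {"x": -0.16,"y": 0.01,"z": 0.36,"rx": 0,"ry": 0,"rz": 0,"claw": 255},
    {"x": -0.16,"y": 0.01,"z": 0.36,"rx": 0,"ry": 0,"rz": 0,"claw": 255},
    {"x": -0.16,"y": 0.01,"z": 0.36,"rx": 0,"ry": 0,"rz": 0,"claw": 255}
  ]
}}

```text
t: 30.33
tool_pos: [0.3673, -0.2772, 0.3118]
orientation: [3.137, -0.03, 0.007]
force: [0.0, 0.0, -0.5]
opening: 0.0006
gripper_force: 0.0
```

```bash
python3 - <<'E'
from h import *
st(); p=prof("wrist"); save(p,"w12.png")
p,d,c=cam("top"); W=pts(d,c); X,Y,Z=np.moveaxis(W,-1,0)
comps(W,(X>.32)&(X<.56)&(Y>-.06)&(Y<.34)&(Z>.045)&(Z<.08)&(p.min(-1)>130),60,tag="placed")
E
```

```text
t 30.33 pos [ 0.3673 -0.2772  0.3118] yaw -1.08 zt [ 0.005 -0.005 -1.   ] q [-0.76 -0.28  1.74 -0.    1.68  0.83] F [ 0.    0.02 -0.5 ] open 0.0006 g 0.0
wrist 0.39: -0.110 -0.001; -0.125 -0.0; -0.140 -0.001; -0.155 None; -0.170 0.079; -0.185 0.079; -0.200 0.079; -0.215 0.396; -0.230 0.399; -0.245 0.405; -0.260 0.405; -0.275 0.405; -0.290 0.406; -0.305 0.406; -0.320 0.398; -0.335 0.398; -0.350 -0.001; -0.365 -0.001; -0.380 -0.001; -0.395 -0.001; 
wrist 0.5: -0.110 -0.0; -0.125 -0.001; -0.140 -0.001; -0.155 None; -0.170 0.079; -0.185 0.079; -0.200 0.079; -0.215 0.079; -0.230 0.08; -0.245 0.08; -0.260 0.08; -0.275 0.079; -0.290 0.079; -0.305 0.079; -0.320 0.079; -0.335 -0.001; -0.350 -0.001; -0.365 -0.001; -0.380 -0.001; -0.395 -0.001; 
placed 384 [256. 227.] mean [492.2  72.7  56. ] [array([493.6,  73.9]), array([60.8, 60.5]), np.float64(6.2)]
placed 390 [214. 237.] mean [462.7 199.6  57.8] [array([463.9, 201.3]), array([61.1, 61.1]), np.float64(4.4)]
placed 392 [189. 239.] mean [457.8 271.9  57.9] [array([459. , 273.3]), array([60.3, 61.5]), np.float64(5.0)]
```

View pics/w12.png

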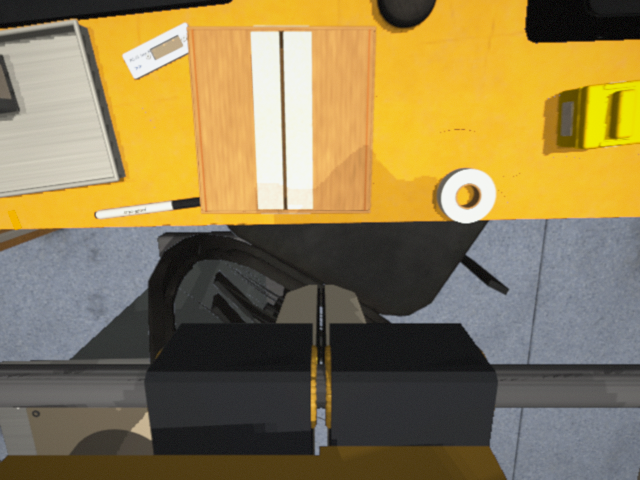

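Both flaps lie flat shut (carton at (283,120)), the boxes are unchanged, and the robot touches nothing. Handing in.

```bash
python3 -c "
from h import *
print(robot.close_job())"
```

```text
the job is handed in; nothing more can be done
None
```

I handed the job in at about 30 s on the robot's clock: the two heavy boxes (about 430 g each) are in the rack pockets, the light one (about 185 g) is in the refill tray, and both flaps of the empty carton are shut; no verdict came back.

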